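# Load two-colour acrylic blanks face down for back engraving

## Task

Get the acrylic paperweight blanks ready for engraving on their backs: every blank must end up face down, with its plain white back up, lying flat on the floor of the tray whose rim matches the colour of its front, not on top of another one. The blanks on the bench lie face up and have to be turned over; any that stand on edge in a tray only need tipping over with a light push onto their coloured face. Do not disturb the mouse, the ruler and the roll of tape.

Things in the scene. Friction and masses are not known exactly. Their poses are not given: they have to be found in the camera images.
- red_a: Acrylic blank 54 x 54 x 14 mm, 50 g: red front (6 mm layer, white motif), white back (8 mm layer). Origin at its centre; z axis out of the red front (down when face down), x and y along its sides. Starts flat on the bench, front up; can stand freely on an edge. May be absent.
- red_b: Acrylic blank 54 x 54 x 14 mm, 50 g: red front (6 mm layer, white motif), white back (8 mm layer). Origin at its centre; z axis out of the red front (down when face down), x and y along its sides. Starts flat on the bench, front up; can stand freely on an edge. May be absent.
- blue_a: Acrylic blank 54 x 54 x 14 mm, 50 g: blue front (6 mm layer, white motif), white back (8 mm layer). Origin at its centre; z axis out of the blue front (down when face down), x and y along its sides. Starts flat on the bench, front up; can stand freely on an edge. May be absent.
- blue_b: Acrylic blank 54 x 54 x 14 mm, 50 g: blue front (6 mm layer, white motif), white back (8 mm layer). Origin at its centre; z axis out of the blue front (down when face down), x and y along its sides. Starts flat on the bench, front up; can stand freely on an edge. May be absent.
- red_standing: Acrylic blank 54 x 54 x 14 mm, 50 g: red front (6 mm layer, white motif), white back (8 mm layer). Origin at its centre; z axis out of the red front (down when face down), x and y along its sides. Starts standing on an edge in the red tray near one end, front towards the tray's middle; a light push high on its back tips it, its centre ending 34 mm farther on. May be absent.
- blue_standing: Acrylic blank 54 x 54 x 14 mm, 50 g: blue front (6 mm layer, white motif), white back (8 mm layer). Origin at its centre; z axis out of the blue front (down when face down), x and y along its sides. Starts standing on an edge in the blue tray near one end, front towards the tray's middle; a light push high on its back tips it, its centre ending 34 mm farther on. May be absent.
- red_tray: Red-rimmed shallow metal tray fixed to the bench, outside 262 (its x) x 152 (its y) x 8 mm high; inside 250 x 140 mm, floor 3 mm thick, rim walls 6 mm thick and 5 mm above the floor. Origin at the centre of its underside, on the bench; z up. Holds three blanks side by side along its x.
- blue_tray: Blue-rimmed shallow metal tray fixed to the bench, outside 262 (its x) x 152 (its y) x 8 mm high; inside 250 x 140 mm, floor 3 mm thick, rim walls 6 mm thick and 5 mm above the floor. Origin at the centre of its underside, on the bench; z up. Holds three blanks side by side along its x.
- mouse: Bystander: white computer mouse, loose, 58 (its x) x 100 x 28 mm; origin at the centre of its underside.
- ruler: Bystander: loose steel ruler, 160 mm (its y) x 25 x 3 mm, flat on the bench; origin at the centre of its underside.
- tape_roll: Bystander: loose orange roll of tape, 80 mm across, 20 mm high, lying flat; origin at the centre of its underside.
Things that resemble listed ones, but are neither listed nor needed, are in the scene too. What is shaped like the blue_b but turquoise or yellow is not meant.

How it is judged (in metres and radians):
At the end, for the whole second after the job is handed in: Every blank present lies face down (within 8 degrees of level), white back up, at rest on the floor of the tray of its own colour, wholly inside the rim (centre within 105 mm along and 52 mm across of the tray's centre) and not stacked (angle between each of red_a, red_b, blue_a, blue_b, red_standing, blue_standing's own z axis and vertical above 3 rad and linear speed of each of red_a, red_b, blue_a, blue_b, red_standing, blue_standing below 0.02 m/s and x of red_a in the frame of red_tray between -0.105 and 0.105 m and y of red_a in the frame of red_tray between -0.052 and 0.052 m and z of each of red_a, red_b, red_standing in the frame of red_tray below 0.0145 m and x of red_b in the frame of red_tray between -0.105 and 0.105 m and y of red_b in the frame of red_tray between -0.052 and 0.052 m and x of blue_a in the frame of blue_tray between -0.105 and 0.105 m and y of blue_a in the frame of blue_tray between -0.052 and 0.052 m and z of each of blue_a, blue_b, blue_standing in the frame of blue_tray below 0.0145 m and x of blue_b in the frame of blue_tray between -0.105 and 0.105 m and y of blue_b in the frame of blue_tray between -0.052 and 0.052 m and x of red_standing in the frame of red_tray between -0.105 and 0.105 m and y of red_standing in the frame of red_tray between -0.052 and 0.052 m and x of blue_standing in the frame of blue_tray between -0.105 and 0.105 m and y of blue_standing in the frame of blue_tray between -0.052 and 0.052 m); the robot touches nothing.
It fails at once if the mouse is shoved more than 30 mm from its place (distance of mouse from where it was at the start of the episode above 0.03 m).
It fails at once if the ruler is shoved more than 30 mm from its place (distance of ruler from where it was at the start of the episode above 0.03 m).
It fails at once if the tape roll is shoved more than 30 mm from its place (distance of tape_roll from where it was at the start of the episode above 0.03 m).
Of red_a, red_b, blue_a, blue_b only 3 to 4 are there at a start; the rules pass over those that are not, and their reading is None.
Of red_standing, blue_standing only 1 to 2 are there at a start; the rules pass over those that are not, and their reading is None.
At some moment in a run one of red_a, red_b, blue_a, blue_b may be knocked a few centimetres aside while the robot is not near it.
Once in a run the grip may slacken for a moment while it holds something.
It also fails if it takes over 210 s, if anything falls off the work surface, if the arm or the gripper's body presses on something with over 40 N, if the wrist force passes 120 N, or if a joint passes its speed limit or range.

## Robot

A 6-joint arm with a two-finger parallel gripper is mounted at the origin on the work surface. World frame = base frame: x ahead of the robot, y to its left, z up, the work surface at z = 0. Lengths are in m, angles in degrees, forces in N, time in s.
With the tool pointing down it reaches from about 0.3 to 0.75 m from the base axis. Payload 8.5 kg.
Tool frame: the origin (TCP) lies midway between the tips of the shut fingers; the grasp point (between the pads) lies 19 mm behind it; z points along the fingers, y is the direction in which the jaws open and shut (so a half turn about z gives the same grasp; the last joint's range is limited). The gripper opens to 85 mm and grips with 20 to 120 N. Pads are 22 mm wide; open, the fingers measure 114 mm over their backs; the gripper's body (76 mm by 85 mm) begins 54 mm behind the grasp point. The pads swing forward as they close: fully open they stand 13 mm farther back than shut.
Start: joints at [56.362, 21.807, 74.336, -0, 83.858, -12.336], TCP at [0.2, 0.512, 0.231] pointing down, gripper open.
Joint ranges: [-178.18, 178.18], [-50.72, 133.34], [12.68, 142.11], [-81.47, 261.47], [9.98, 163.14], [-165.26, 165.26]. Speed limits (degrees/s): [136.94, 136.94, 180, 180, 180, 180].

## Interface

Orientations are given as a 3x3 rotation matrix whose columns are the frame's x, y, z axes.
In Python, from rig import status, eyes, env gives the robot as it stands. The module is installed in compiled form; this text tells all that it offers.
- The arm moves only by the tool play_rows, never from a script. Its argument "targets" is text: rows parted by semicolons, each of 5 numbers parted by spaces: the shift along the tool's x, y, z in m, then the turn about the tool's z in rad, then the closure, from 0 (fully open) to 1 (shut). A call has 1 to 5 rows; each row is the pose to reach, as a shift and turn from the pose commanded when the call began, along the tool's axes at that moment; what a row does not reach only later rows make up. A row lasts 1/10 s, in which the tool goes at most 50 mm and 8.59 degrees, less where a joint would pass 70% of its speed; a pose out of reach is approached as far as the arm can. A call with a gripper value outside its range is refused whole. The fingers move at their own pace and stop on an object; "force" is the grip in N (left out, the last holds). Time passes only in rows, so rows that repeat a pose let the fingers close. It gives the time, the measured TCP pose, the force and the opening at its end, in the units of the state.
- status.observe(): the state, without advancing time (a new reading comes with each control period).
- eyes.get_image(name): name is "scene" or "top" or "wrist"; returns a dict with "pixels" (384x512x3 uint8, red, green, blue), "range_z" (384x512 float32, m along the optical axis (not along the pixel's ray), 0 where there is no reading), "mtx" (3x3 intrinsics, pixels), "k1" (the pictures are not rectified: a ray, as slopes to the right and down, at radius r is drawn at 1 + k1 r^2 times it, then the intrinsics apply), "world_to_cam" (4x4, takes a point from world to camera coordinates); the wrist camera has in their place "T_tool_cam" (4x4, takes a point from camera to tool coordinates, whose origin is the TCP and whose axes are the flange's). Camera axes: x right, y up, looking along -z (the intrinsics and any distortion apply to the point x, -y, -z); pixel columns grow to the right and rows downward; lengths in m; the calibration is good to about 2 mm. A picture is of the moment at which its call begins: read the wrist's pose just before it.
- env.close_job(): hands the job in, once; it reports no verdict.
The state is a dict: "time_s": time; "q": joint angles; "qvel": joint speeds; "joint_efforts": joint torques, N m; "position": TCP position; "tool_rot": TCP orientation; "ft_force": force on the tool from outside, world axes, zero at the start; "wrist_torque": the same for the moment, N m; "grip_width": finger opening in m.
Only numpy, scipy, OpenCV 4.12 (cv2) and the standard library are available. Lean on these libraries where they do the work, as an engineer would, in place of code of your own. Each camera call takes 0.05 s, during which the arm holds its last target.

## Working session

There is one attempt and no reset: what is moved stays moved. The work goes in short steps, Python scripts to look and compute and a tool call to move; the robot and the scene stay as the last step left them, time stands still between calls to the robot, and variables do not carry over. Pictures are saved under pics/ and viewed, and the job is handed in when it is done.

Besides the shell and the picture viewer there is one more tool, called after "Call:" as name(argument=value, ...) on one line, values as JSON. play_rows: Moves the arm, as the interface text tells. Its arguments: {"type":"object","properties":{"targets":{"type":"string"},"force":{"type":"number"}},"required":["targets"]}

```bash
mkdir -p pics
cat > h.py <<'E'
import numpy as np, cv2
from rig import status, eyes, env
def ray(im,u,v):
    K=im["mtx"];k=float(im["k1"])
    d=cv2.undistortPoints(np.array([[[u,v]]],float),K,np.array([k,0,0,0.]))[0,0]
    return d
def cam2w(im,s=None):
    if "world_to_cam" in im: return np.linalg.inv(im["world_to_cam"])
    T=np.eye(4);T[:3,:3]=np.array(s["tool_rot"]);T[:3,3]=s["position"]
    return T@im["T_tool_cam"]
def cloud(im,s=None):
    K=im["mtx"];k=float(im["k1"]);H,W=im["range_z"].shape
    uu,vv=np.meshgrid(np.arange(W),np.arange(H))
    p=cv2.undistortPoints(np.stack([uu,vv],-1).reshape(-1,1,2).astype(float),K,np.array([k,0,0,0.])).reshape(H,W,2)
    z=im["range_z"].astype(float)
    P=np.stack([p[...,0]*z,-p[...,1]*z,-z,np.ones_like(z)],-1)
    return (P@cam2w(im,s).T)[...,:3]
def save(im,n,sc=1.5):
    a=cv2.resize(im["pixels"][...,::-1],None,fx=sc,fy=sc,interpolation=cv2.INTER_CUBIC); cv2.imwrite("pics/%s.png"%n,a)
E
python3 - <<'E'
from h import *
s=status.observe();print(s)
for n in ["scene","top","wrist"]:
    im=eyes.get_image(n);save(im,n+"0");print(n,im["mtx"],im["k1"],im.get("world_to_cam",im.get("T_tool_cam")))
E
```

```text
{'time_s': 0.0, 'q': array([ 5.63628440e+01,  2.18410892e+01,  7.43830117e+01, -3.68905349e-04,
        8.38571079e+01, -1.23358404e+01]), 'qvel': array([-0.09867446, -0.0559298 , -0.11761114,  0.05070288, -0.02387848,
        0.01167206]), 'joint_efforts': array([ 7.36544735e-04, -4.48464060e+01, -2.31277066e+01, -2.41595835e-04,
        4.81680952e-03, -2.36108298e-05]), 'position': array([0.19964735, 0.51218815, 0.2307211 ]), 'tool_rot': array([[-9.31683023e-01,  3.63271437e-01, -7.79790586e-04],
       [ 3.63272153e-01,  9.31682318e-01, -1.18358626e-03],
       [ 2.96554019e-04, -1.38600343e-03, -9.99998996e-01]]), 'ft_force': array([ 1.01427059, -0.13768171,  0.65737976]), 'wrist_torque': array([-0.01770012,  0.00206499, -0.00360724]), 'grip_width': 0.08548277739577462}
scene [[415.47686724   0.         254.10583318]
 [  0.         415.47686724 192.64914056]
 [  0.           0.           1.        ]] -0.09784778445782488 [[ 0.61645782  0.78735965 -0.00667325 -0.37336238]
 [-0.45383197  0.36222488  0.81414352  0.19839531]
 [ 0.64344098 -0.49885661  0.58062534 -1.36333701]
 [ 0.          0.          0.          1.        ]]
top [[350.13288688   0.         262.47704959]
 [  0.         350.13288688 200.02158963]
 [  0.           0.           1.        ]] -0.10105123710065916 [[-0.02900398 -0.99933273  0.02220069  0.04118485]
 [ 0.98109762 -0.02420951  0.19199311 -0.57896042]
 [-0.19132753  0.02734961  0.98114513 -0.81064469]
 [ 0.          0.          0.          1.        ]]
wrist [[322.84488896   0.         250.53839695]
 [  0.         322.84488896 189.23514929]
 [  0.           0.           1.        ]] -0.07434685438308851 [[-6.75372852e-04  9.60199839e-01  2.79313108e-01  7.10297477e-02]
 [ 9.99999311e-01  3.80233140e-04  1.11084148e-03 -4.16693585e-04]
 [ 9.60425712e-04  2.79313666e-01 -9.60199434e-01 -1.43037275e-01]
 [ 0.00000000e+00  0.00000000e+00  0.00000000e+00  1.00000000e+00]]
```

View pics/top0.png

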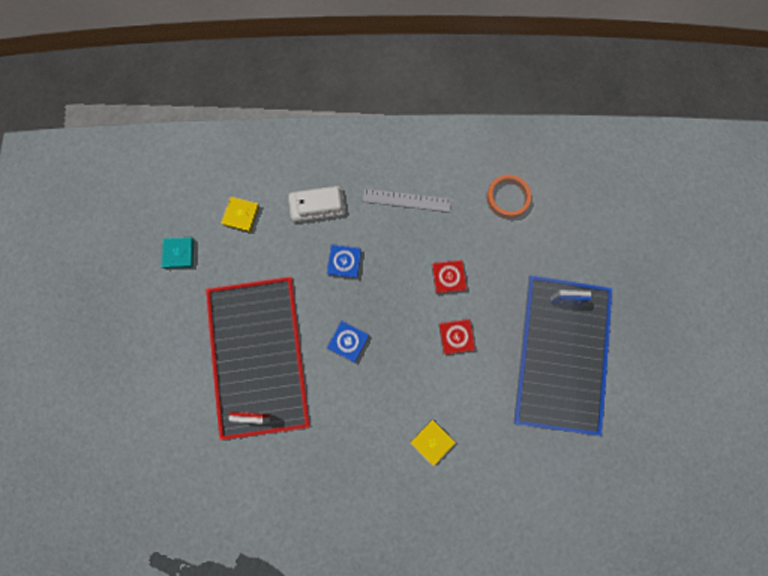

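View pics/scene0.png

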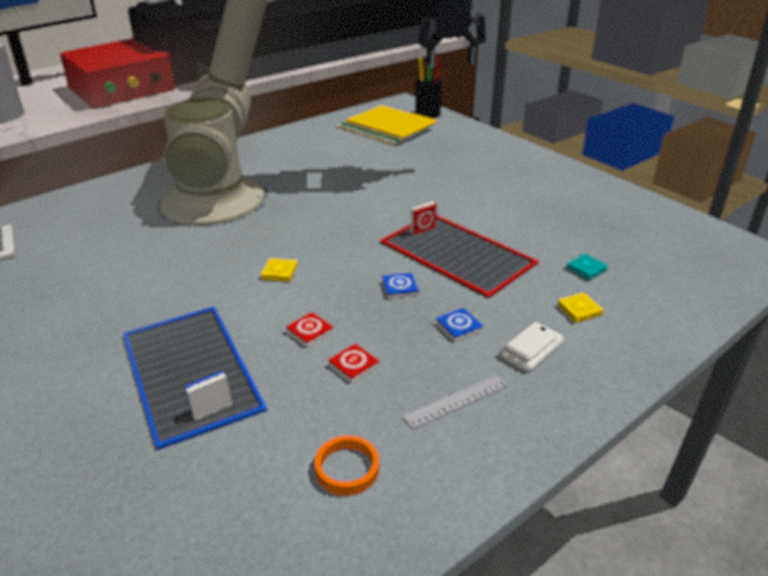

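View pics/wrist0.png

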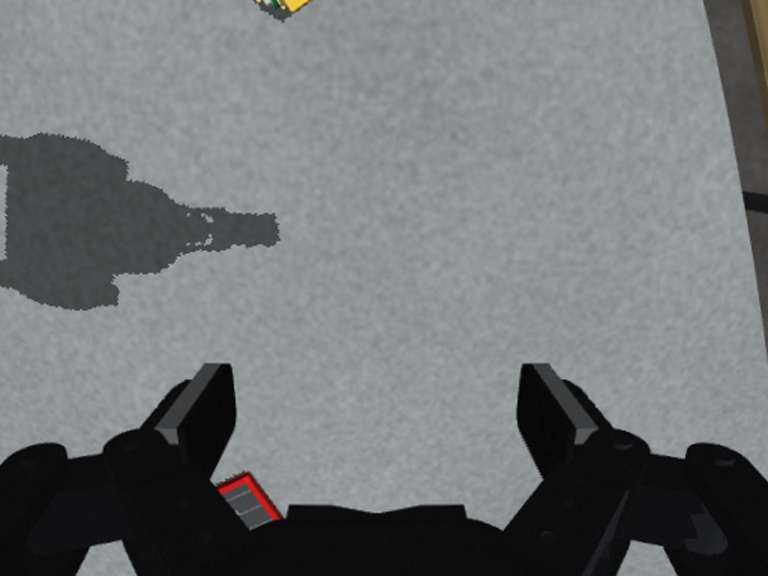

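```bash
cat >> h.py <<'E'
def segs(im,s=None,names=None,zmin=-.01,zmax=.09,amin=40):
    """coloured blobs -> world rects"""
    hsv=cv2.cvtColor(im["pixels"],cv2.COLOR_RGB2HSV); P=cloud(im,s)
    out=[]
    for nm,lo,hi in [("red",(0,120,60),(8,255,255)),("red2",(172,120,60),(180,255,255)),("blue",(105,120,50),(125,255,255)),("yel",(20,120,60),(32,255,255)),("turq",(80,120,50),(98,255,255))]:
        m=cv2.inRange(hsv,lo,hi)
        if nm=="red": m|=cv2.inRange(hsv,(172,120,60),(180,255,255))
        if nm=="red2": continue
        m=cv2.morphologyEx(m,cv2.MORPH_CLOSE,np.ones((3,3),np.uint8))
        cs,_=cv2.findContours(m,cv2.RETR_EXTERNAL,cv2.CHAIN_APPROX_NONE)
        for c in cs:
            if cv2.contourArea(c)<amin: continue
            mm=np.zeros(m.shape,np.uint8);cv2.drawContours(mm,[c],-1,1,-1)
            q=P[(mm>0)&(im["range_z"]>0)&(m>0)]
            if len(q)<10: continue
            zz=np.median(q[:,2])
            # reproject contour to plane at median z
            K=im["mtx"];k=float(im["k1"]);T=cam2w(im,s)
            p=cv2.undistortPoints(c.astype(float),K,np.array([k,0,0,0.])).reshape(-1,2)
            d=np.stack([p[:,0],-p[:,1],-np.ones(len(p))],-1)@T[:3,:3].T
            t=(zz-T[2,3])/d[:,2]; W=T[:3,3]+d*t[:,None]
            (cx,cy),(w,h),a=cv2.minAreaRect((W[:,:2]*1000).astype(np.float32))
            out.append((nm,cx/1000,cy/1000,zz,w,h,a,c.reshape(-1,2).mean(0).round()))
    return out
def show(o):
    for nm,x,y,z,w,h,a,c in o: print(nm,"x %.4f y %.4f z %.4f  %.0fx%.0f ang %.1f px %s"%(x,y,z,w,h,a,c))
E
python3 - <<'E'
from h import *
show(segs(eyes.get_image("top")))
print()
show(segs(eyes.get_image("scene")))
E
```

```text
red x 0.5221 y -0.0814 z 0.0147  54x54 ang 6.6 px [304. 224.]
red x 0.4974 y 0.2635 z 0.0083  262x153 ang 6.9 px [171. 239.]
red x 0.6287 y -0.0734 z 0.0142  54x53 ang 4.9 px [299. 184.]
blue x 0.5190 y 0.1054 z 0.0146  54x53 ang 61.9 px [232. 227.]
blue x 0.4868 y -0.2710 z 0.0084  152x261 ang 79.8 px [376. 237.]
blue x 0.6606 y 0.1108 z 0.0142  54x54 ang 81.3 px [229. 174.]
yel x 0.3468 y -0.0332 z 0.0147  54x53 ang 44.5 px [288. 295.]
yel x 0.7531 y 0.2971 z 0.0145  56x56 ang 73.6 px [160. 142.]
turq x 0.6842 y 0.4075 z 0.0143  55x55 ang 3.0 px [118. 168.]

red x 0.6327 y -0.0737 z 0.0143  55x55 ang 4.7 px [235. 240.]
red x 0.5269 y -0.0822 z 0.0144  55x55 ang 7.1 px [206. 218.]
red x 0.4847 y 0.2746 z 0.0085  294x188 ang 6.8 px [304. 167.]
red x -0.7482 y 0.0705 z 0.1274  315x699 ang 79.5 px [79. 47.]
blue x 0.6640 y 0.1098 z 0.0144  56x56 ang 81.3 px [306. 215.]
blue x 0.4906 y -0.2710 z 0.0072  153x267 ang 80.0 px [126. 251.]
blue x 0.5227 y 0.1039 z 0.0146  54x57 ang 61.5 px [266. 189.]
blue x 0.1187 y 1.4346 z -0.1501  276x639 ang 21.2 px [418.  89.]
blue x -1.1185 y -0.1094 z 0.3026  109x160 ang 80.6 px [11.  1.]
yel x 0.7592 y 0.2924 z 0.0142  64x64 ang 73.3 px [386. 205.]
yel x 0.3553 y -0.0359 z 0.0145  58x70 ang 43.8 px [186. 180.]
yel x -0.0736 y 0.5704 z 0.0257  211x178 ang 11.9 px [261.  80.]
turq x 0.6916 y 0.4009 z 0.0150  60x67 ang 1.3 px [391. 177.]
```

Run:
```python
from h import *
for n in ["top","scene"]:
    im=eyes.get_image(n);P=cloud(im).reshape(-1,3);C=im["pixels"].reshape(-1,3)
    for nm,cx,cy,a in [("red",.4985,.2635,6.9),("blue",.4885,-.271,-10.2)]:
        a=np.radians(a);R=np.array([[np.cos(a),np.sin(a)],[-np.sin(a),np.cos(a)]])
        L=(P[:,:2]-[cx,cy])@R.T
        m=(abs(L[:,0])<.135)&(abs(L[:,1])<.08)&(P[:,2]>.02)&(P[:,2]<.1)
        print(n,nm,m.sum(),"local",L[m].min(0),L[m].max(0),P[m,2].max())
        t=m&(P[:,2]>.05)
        if t.sum()>5:
            print(" top rect",cv2.minAreaRect((L[t]*1000).astype(np.float32)),"world mean",P[t].mean(0))
            for p,l,c in list(zip(P[t],L[t],C[t]))[::max(1,t.sum()//8)]: print(np.round(l,3),round(p[2],3),c)
```

```text
top red 161 local [-0.11437416 -0.01196462] [-0.08868875  0.04172042] 0.06156047112602381
 top rect ((-101.13977813720703, 15.381793975830078), (53.268863677978516, 14.532346725463867), 76.82252502441406) world mean [0.39631551 0.26695819 0.05729265]
[-0.089  0.038] 0.056 [92 63 62]
[-0.094  0.031] 0.057 [189  43  39]
[-0.095  0.04 ] 0.058 [176 161 158]
[-0.101  0.002] 0.059 [183  51  49]
[-0.101  0.019] 0.057 [167 161 158]
[-0.101  0.037] 0.055 [198 197 193]
[-0.106 -0.001] 0.055 [182 185 181]
[-0.106  0.015] 0.059 [202 200 197]
[-0.112 -0.008] 0.056 [171 169 167]
top blue 185 local [ 0.08261312 -0.01824569] [0.10133518 0.03552772] 0.05991131312896869
 top rect ((92.59435272216797, 7.920131683349609), (14.563874244689941, 53.93235778808594), 6.292186260223389) world mean [ 0.58051099 -0.27882831  0.05654915]
[0.095 0.034] 0.056 [152 150 148]
[0.092 0.033] 0.06 [180 177 174]
[ 0.099 -0.006] 0.058 [189 185 180]
[0.093 0.01 ] 0.06 [153 152 156]
[0.088 0.025] 0.06 [ 67  86 144]
[ 0.096 -0.016] 0.053 [111 117 154]
[ 0.09 -0.  ] 0.056 [ 39  82 171]
[0.085 0.016] 0.058 [ 61  73 110]
[ 0.08
[... 420 characters left out ...]

[-0.102  0.009] 0.057 [195 152 144]
[-0.108 -0.01 ] 0.058 [154 156 154]
[-0.092  0.015] 0.055 [129  28  27]
[-0.096  0.002] 0.055 [144  32  28]
[-0.095  0.006] 0.05 [128  53  51]
scene blue 494 local [ 0.08750627 -0.01859459] [0.10656437 0.03569084] 0.060568710207382415
 top rect ((96.27216339111328, 8.285358428955078), (16.66863441467285, 53.09708023071289), 5.095516204833984) world mean [ 0.58620507 -0.2806872   0.05573309]
[0.088 0.031] 0.057 [ 76  97 173]
[0.095 0.031] 0.055 [209 206 201]
[0.096 0.016] 0.057 [201 199 204]
[0.101 0.019] 0.057 [186 184 175]
[0.102 0.02 ] 0.055 [140 137 131]
[0.1  0.02] 0.05 [135 132 130]
[ 0.098 -0.011] 0.057 [191 191 203]
[0.101 0.003] 0.05 [133 129 127]
```

```bash
cat >> h.py <<'E'
def st():
    s=status.observe();R=np.array(s["tool_rot"]);p=np.array(s["position"])
    yaw=np.degrees(np.arctan2(R[1,0],R[0,0]))
    print("t %.2f p %s yaw %.1f tilt %.2f w %.4f F %s q6 %.0f"%(s["time_s"],p.round(4),yaw,np.degrees(np.arccos(-R[2,2])),s["grip_width"],np.round(s["ft_force"],1),s["q"][5]))
    return s,R,p,yaw
def go(x,y,z,yaw=None):
    "deltas in tool frame to target; yaw = world angle of tool x axis"
    s,R,p,y0=st()
    d=R.T@(np.array([x,y,z])-p)
    t=0 if yaw is None else -((yaw-y0+180)%360-180)
    print("  delta %.3f %.3f %.3f turn %.3f rad (%.0f deg) rows>= %.1f"%(d[0],d[1],d[2],np.radians(t),t,max(np.linalg.norm(d)/.05,abs(t)/8.59)))
E
python3 - <<'E'
from h import *
go(.350,.268,.10,174)
E
```

```text
t 0.35 p [0.1998 0.5123 0.2312] yaw 158.7 tilt 0.02 w 0.0852 F [-0.1 -0.2 -0.4] q6 -12
  delta -0.229 -0.173 0.131 turn -0.267 rad (-15 deg) rows>= 6.3
```

Call:
play_rows(targets="-0.036 -0.027 0.02 -0.1 1; -0.072 -0.054 0.04 -0.2 1; -0.108 -0.081 0.06 -0.267 1; -0.144 -0.108 0.08 -0.267 1; -0.18 -0.135 0.1 -0.267 1", force=20)

```text
time_s: 0.85
position: [0.3191, 0.3198, 0.1309]
tool_rot: [[-0.995, 0.104, 0.001], [0.104, 0.995, 0.0], [-0.001, 0.001, -1.0]]
ft_force: [1.7, 0.8, -0.4]
grip_width: 0.0123
```

Run:
```python
from h import *
go(.350,.268,.05,174)
```

```text
t 0.85 p [0.3191 0.3198 0.1309] yaw 174.0 tilt 0.05 w 0.0123 F [ 1.7  0.8 -0.4] q6 -54
  delta -0.036 -0.048 0.081 turn 0.000 rad (0 deg) rows>= 2.0
```

Call:
play_rows(targets="-0.018 -0.04 0.03 0 1; -0.03 -0.05 0.06 0 1; -0.03 -0.05 0.084 0 1; -0.03 -0.05 0.084 0 1")

```text
time_s: 1.25
position: [0.3422, 0.2674, 0.0454]
tool_rot: [[-0.994, 0.106, -0.005], [0.106, 0.994, -0.002], [0.005, -0.002, -1.0]]
ft_force: [-0.0, 0.4, -0.2]
grip_width: -0.0001
```

Run:
```python
from h import *
st(); im=eyes.get_image("top");save(im,"top1"); im=eyes.get_image("scene");save(im,"scene1")
```

```text
t 1.25 p [0.3422 0.2674 0.0454] yaw 173.9 tilt 0.30 w -0.0001 F [-0.   0.4 -0.2] q6 -62
```

View pics/scene1.png

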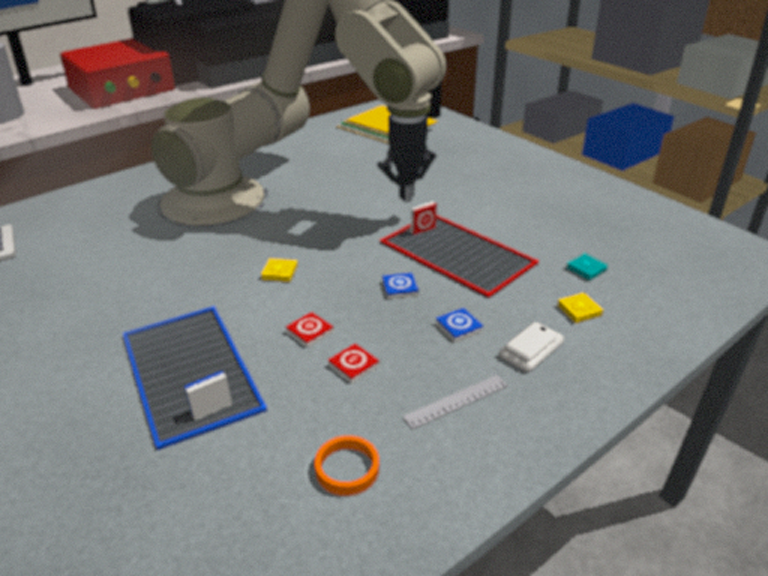

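Call:
play_rows(targets="-0.025 0 0 0 1; -0.035 0 0 0 1; -0.042 0 0 0 1; -0.049 0 0 0 1; -0.055 0 0 0 1")

```text
time_s: 1.85
position: [0.3979, 0.2627, 0.0476]
tool_rot: [[-0.995, 0.104, 0.0], [0.104, 0.995, 0.0], [-0.0, 0.0, -1.0]]
ft_force: [-0.5, 0.4, -0.4]
grip_width: -0.0003
```

Call:
play_rows(targets="-0.006 0 0 0 1; -0.01 0 0 0 1; -0.01 0 0 0 1; -0.01 0 -0.03 0 1; -0.01 0 -0.06 0 1")

```text
time_s: 2.35
position: [0.407, 0.2614, 0.1075]
tool_rot: [[-0.995, 0.105, -0.003], [0.105, 0.995, -0.001], [0.002, -0.001, -1.0]]
ft_force: [0.7, -0.2, -0.5]
grip_width: 0.0002
```

Run:
```python
from h import *
st(); im=eyes.get_image("top");save(im,"top2"); im=eyes.get_image("scene");save(im,"scene2")
```

```text
t 2.35 p [0.407  0.2614 0.1075] yaw 174.0 tilt 0.15 w 0.0002 F [ 0.7 -0.2 -0.5] q6 -65
```

View pics/scene2.png

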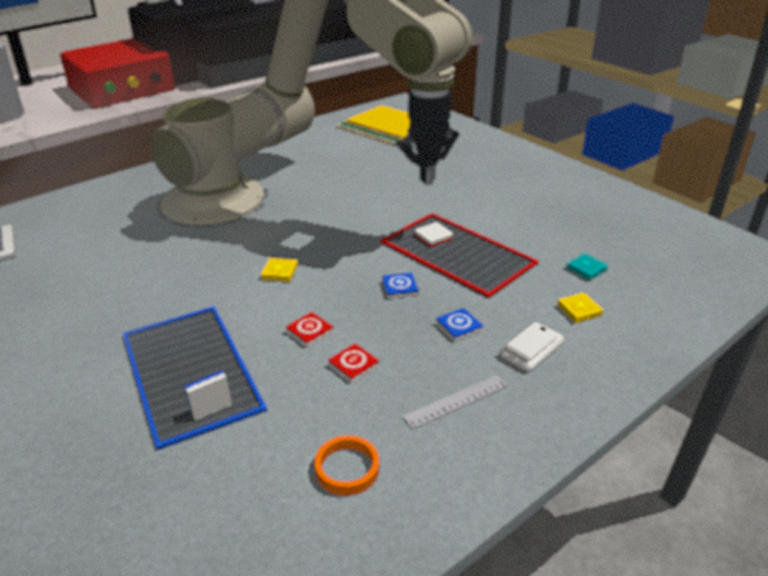

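Run:
```python
from h import *
show(segs(eyes.get_image("top"))[:6])
go(.5346,.1303,.13,61.9)
```

```text
red x 0.5221 y -0.0814 z 0.0149  54x54 ang 6.6 px [304. 224.]
red x 0.4977 y 0.2634 z 0.0082  262x153 ang 7.0 px [178. 229.]
red x 0.6287 y -0.0734 z 0.0142  54x53 ang 5.1 px [299. 184.]
blue x 0.5190 y 0.1054 z 0.0146  54x53 ang 61.9 px [232. 227.]
blue x 0.4869 y -0.2710 z 0.0083  152x261 ang 79.8 px [376. 237.]
blue x 0.6604 y 0.1108 z 0.0142  54x54 ang 80.7 px [229. 174.]
t 2.50 p [0.4081 0.2619 0.1086] yaw 174.0 tilt 0.19 w -0.0002 F [-0.3  0.  -0.8] q6 -65
  delta -0.140 -0.118 -0.021 turn 1.957 rad (112 deg) rows>= 13.1
```

Call:
play_rows(targets="-0.028 -0.024 -0.02 0.149 0; -0.056 -0.047 -0.02 0.298 0; -0.084 -0.071 -0.02 0.447 0; -0.112 -0.094 -0.02 0.596 0; -0.14 -0.118 -0.02 0.745 0")

```text
time_s: 3.0
position: [0.5348, 0.1284, 0.1261]
tool_rot: [[-0.655, 0.755, -0.002], [0.755, 0.655, 0.0], [0.001, -0.002, -1.0]]
ft_force: [-0.8, 0.3, 0.8]
grip_width: 0.0722
```

Call:
play_rows(targets="0 0 0 0.149 0; 0 0 0 0.298 0; 0 0 0 0.447 0; 0 0 0 0.596 0; 0 0 0 0.745 0")

```text
time_s: 3.5
position: [0.5339, 0.1296, 0.1259]
tool_rot: [[0.03, 1.0, -0.002], [1.0, -0.03, -0.0], [-0.0, -0.002, -1.0]]
ft_force: [-0.8, -0.6, 0.1]
grip_width: 0.0855
```

Call:
play_rows(targets="0 0 0 0.149 0; 0 0 0 0.298 0; 0 0 0 0.447 0; 0 0 0 0.467 0; 0 0 0 0.467 0")

```text
time_s: 4.0
position: [0.5342, 0.1296, 0.1265]
tool_rot: [[0.469, 0.883, -0.002], [0.883, -0.469, -0.0], [-0.001, -0.001, -1.0]]
ft_force: [-0.8, 0.3, -0.7]
grip_width: 0.0859
```

Run:
```python
from h import *
go(.5346,.1303,.13,61.9)
s=status.observe();im=eyes.get_image("wrist");save(im,"w1");show(segs(im,s))
```

```text
t 4.00 p [0.5342 0.1296 0.1265] yaw 62.0 tilt 0.09 w 0.0859 F [-0.8  0.3 -0.7] q6 29
  delta 0.001 0.000 -0.003 turn 0.002 rad (0 deg) rows>= 0.1
red x 0.5330 y -0.0515 z 0.0140  25x15 ang 32.3 px [336. 344.]
red x 0.6442 y -0.0556 z 0.0144  21x30 ang 5.5 px [444. 296.]
red x 0.4571 y 0.2615 z 0.0075  54x3 ang 84.1 px [87. 85.]
red x 0.5008 y 0.2391 z 0.0083  263x102 ang 7.0 px [168. 124.]
red x 0.4376 y 0.3295 z 0.0079  57x9 ang 6.8 px [21. 20.]
blue x 0.5199 y 0.1062 z 0.0147  54x54 ang 62.0 px [249. 214.]
blue x 0.6608 y 0.1113 z 0.0145  54x54 ang 80.8 px [402. 131.]
```

View pics/w1.png

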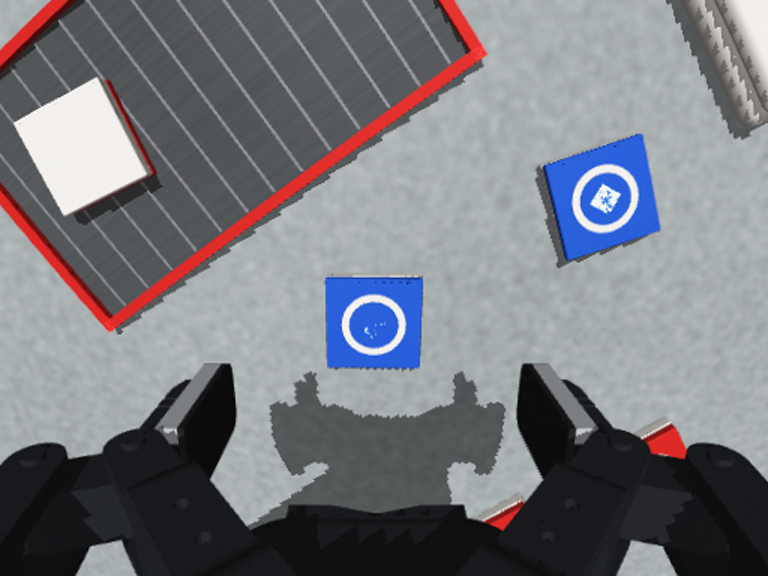

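Call:
play_rows(targets="0.002 -0.001 0.045 0 0; 0.002 -0.001 0.09 0 0; 0.002 -0.001 0.115 0 0; 0.002 -0.001 0.1235 0 0; 0.002 -0.001 0.1235 0 0.2")

```text
time_s: 4.55
position: [0.5344, 0.1318, 0.0032]
tool_rot: [[0.47, 0.883, -0.002], [0.883, -0.47, -0.0], [-0.001, -0.001, -1.0]]
ft_force: [-0.5, -1.0, 0.3]
grip_width: 0.0732
```

Call:
play_rows(targets="0 0 0 0 0.6; 0 0 0 0 0.6; 0 0 0 0 0.6", force=20)

```text
time_s: 4.85
position: [0.5355, 0.1319, 0.0055]
tool_rot: [[0.471, 0.882, 0.003], [0.882, -0.471, 0.0], [0.002, 0.003, -1.0]]
ft_force: [-1.4, 0.6, 7.7]
grip_width: 0.0528
```

Run:
```python
from h import *
st()
s=status.observe();im=eyes.get_image("wrist");save(im,"w2");show(segs(im,s))
```

```text
t 4.85 p [0.5355 0.1319 0.0055] yaw 61.9 tilt 0.18 w 0.0528 F [-1.4  0.6  7.7] q6 30
red x 0.5206 y 0.1937 z 0.0084  221x7 ang 7.0 px [183. 131.]
blue x 0.5206 y 0.1052 z 0.0153  28x27 ang 61.7 px [249. 310.]
blue x 0.5229 y 0.1097 z 0.0144  48x53 ang 60.1 px [249. 300.]
blue x 0.6530 y 0.1137 z 0.0152  26x9 ang 74.7 px [504. 171.]
blue x 0.6469 y 0.1142 z 0.0143  55x29 ang 80.7 px [481. 172.]
```

View pics/w2.png

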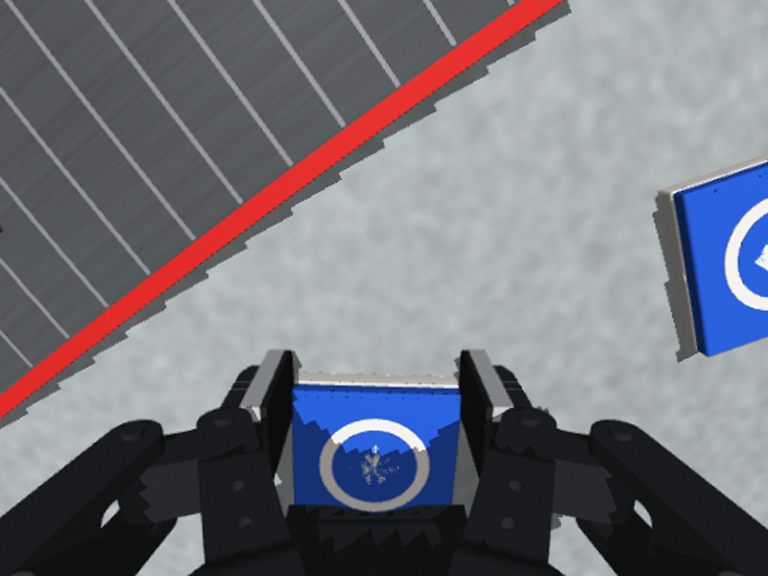

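Call:
play_rows(targets="0 0 -0.02 0 0.6; 0 0 -0.05 0 0.6; 0 0 -0.08 0 0.6; 0 0 -0.08 0 0.6")

```text
time_s: 5.3
position: [0.5367, 0.1319, 0.0882]
tool_rot: [[0.471, 0.882, 0.009], [0.882, -0.471, 0.0], [0.004, 0.007, -1.0]]
ft_force: [0.1, 0.3, -0.1]
grip_width: 0.0526
```

Run:
```python
from h import *
st()
s=status.observe();im=eyes.get_image("wrist");save(im,"w3");im=eyes.get_image("scene");save(im,"s3")
```

```text
t 5.30 p [0.5367 0.1319 0.0882] yaw 61.9 tilt 0.49 w 0.0526 F [ 0.1  0.3 -0.1] q6 30
```

View pics/w3.png

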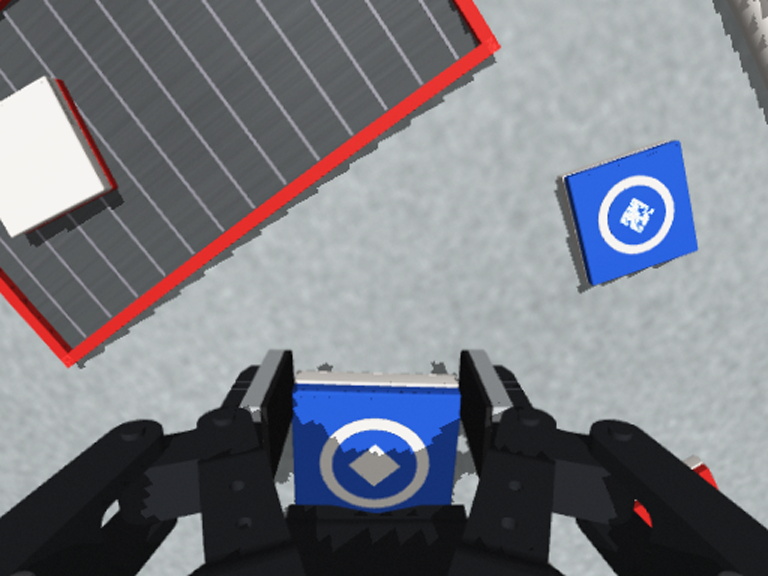

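View pics/s3.png

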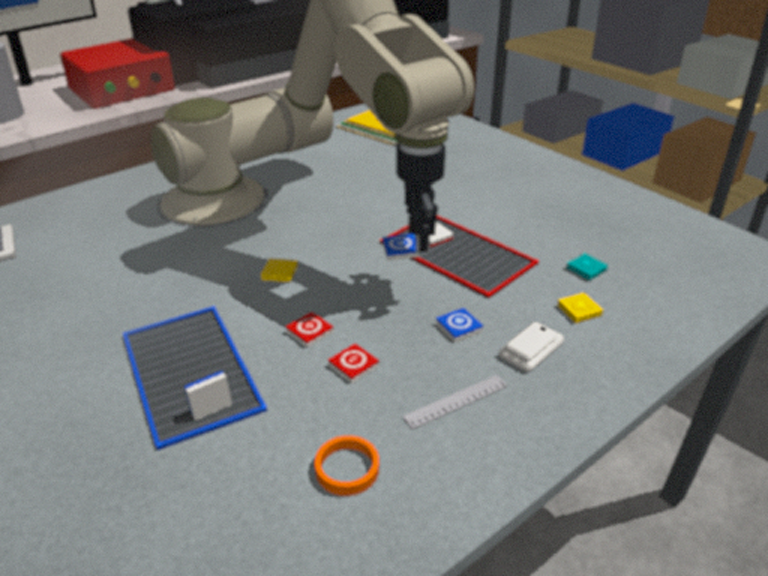

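Call:
play_rows(targets="0 0 0.025 0 0.45; 0 0 0.025 0 0.42; 0 0 0.025 0 0.41")

```text
time_s: 5.7
position: [0.5342, 0.1318, 0.0582]
tool_rot: [[0.472, 0.882, -0.002], [0.882, -0.472, -0.0], [-0.001, -0.002, -1.0]]
ft_force: [-0.6, -0.5, -0.1]
grip_width: 0.0523
```

Run:
```python
from h import *
st()
im=eyes.get_image("wrist");save(im,"w4")
```

```text
t 5.70 p [0.5342 0.1318 0.0582] yaw 61.9 tilt 0.13 w 0.0523 F [-0.6 -0.5 -0.1] q6 30
```

View pics/w4.png

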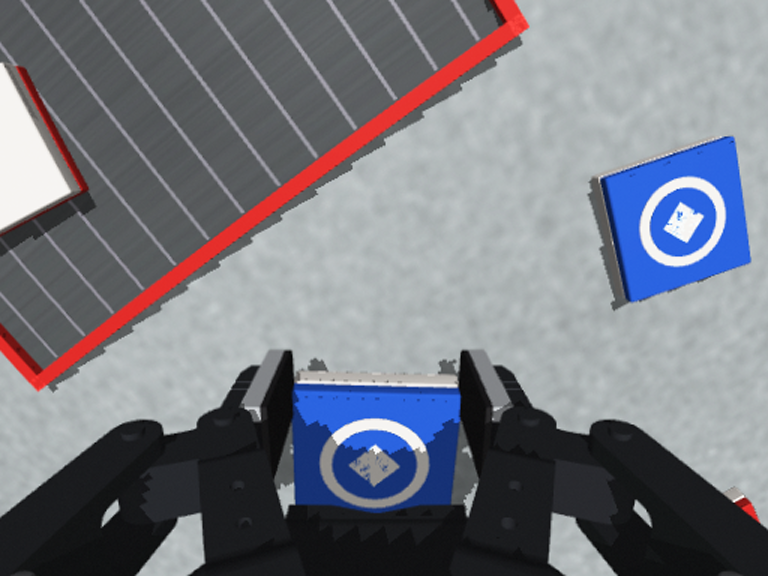

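Still firm. Ease the grip further in small steps.

Call:
play_rows(targets="0 0 0 0 0.4; 0 0 0 0 0.395; 0 0 0 0 0.39; 0 0 0 0 0.39")

```text
time_s: 6.15
position: [0.5347, 0.1318, 0.0591]
tool_rot: [[0.472, 0.882, 0.0], [0.882, -0.472, 0.0], [0.0, 0.0, -1.0]]
ft_force: [0.4, 0.5, -0.4]
grip_width: 0.0525
```

Run:
```python
from h import *
st()
im=eyes.get_image("wrist");save(im,"w5")
```

```text
t 6.15 p [0.5347 0.1318 0.0591] yaw 61.9 tilt 0.03 w 0.0525 F [ 0.4  0.5 -0.4] q6 30
```

View pics/w5.png

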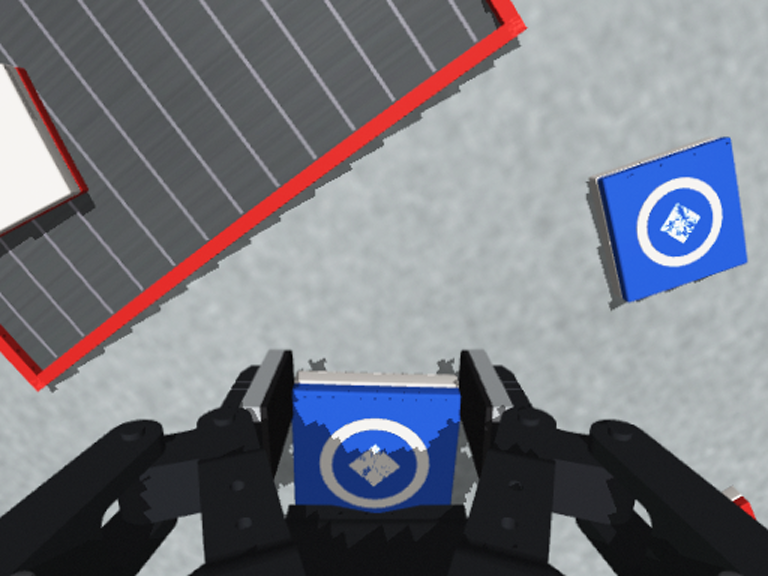

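Call:
play_rows(targets="0 0 0 0 0.385; 0 0 0 0 0.38; 0 0 0 0 0.38")

```text
time_s: 6.5
position: [0.5347, 0.1318, 0.0588]
tool_rot: [[0.472, 0.882, 0.0], [0.882, -0.472, -0.0], [-0.0, 0.0, -1.0]]
ft_force: [-0.6, -1.1, -0.6]
grip_width: 0.0531
```

```bash
cat >> h.py <<'E'
def held(im):
    hsv=cv2.cvtColor(im["pixels"],cv2.COLOR_RGB2HSV)[230:345,190:312]
    m=cv2.inRange(hsv,(105,120,50),(125,255,255))|cv2.inRange(hsv,(0,120,60),(8,255,255))
    v,u=np.nonzero(m); print("held n",len(v), "top row",v.min()+230 if len(v) else None)
E
python3 - <<'E'
from h import *
st()
im=eyes.get_image("wrist");held(im)
E
```

```text
t 6.50 p [0.5347 0.1318 0.0588] yaw 61.9 tilt 0.00 w 0.0531 F [-0.6 -1.1 -0.6] q6 30
held n 7305 top row 256
```

Call:
play_rows(targets="0 0 0 0 0.375; 0 0 0 0 0.37; 0 0 0 0 0.37")

```text
time_s: 6.85
position: [0.5347, 0.1318, 0.0588]
tool_rot: [[0.471, 0.882, -0.0], [0.882, -0.471, 0.0], [0.0, -0.0, -1.0]]
ft_force: [0.2, -0.9, -1.3]
grip_width: 0.054
```

Run:
```python
from h import *
st()
im=eyes.get_image("wrist");held(im);save(im,"w6")
```

```text
t 6.85 p [0.5347 0.1318 0.0588] yaw 61.9 tilt 0.00 w 0.0540 F [ 0.2 -0.9 -1.3] q6 30
held n 1366 top row 257
```

View pics/w6.png

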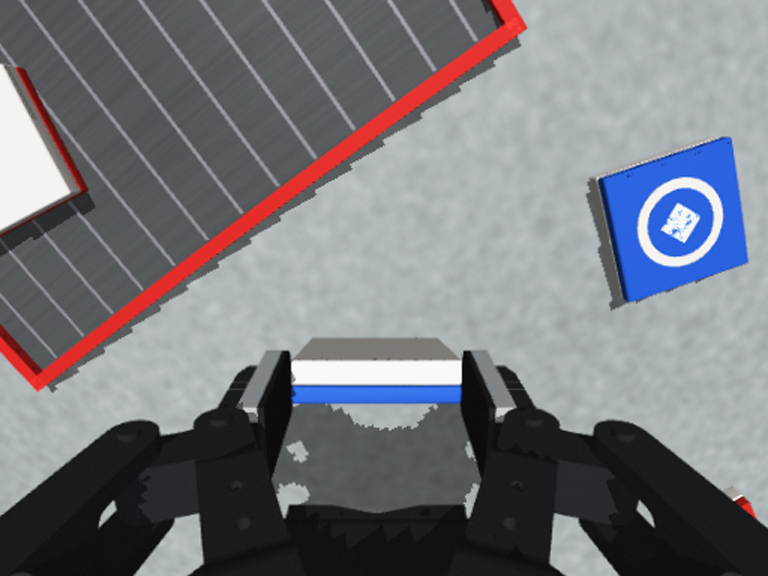

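Call:
play_rows(targets="0 0 0 0 0.6; 0 0 0 0 0.6; 0 0 -0.03 0 0.6; 0 0 -0.05 0 0.6; 0 0 -0.05 0 0.6", force=25)

```text
time_s: 7.4
position: [0.5359, 0.1319, 0.1112]
tool_rot: [[0.471, 0.882, 0.005], [0.882, -0.471, 0.0], [0.003, 0.004, -1.0]]
ft_force: [-0.0, 0.1, -0.8]
grip_width: 0.0524
```

Run:
```python
from h import *
go(.4185,-.222,.11,79.8)
s=status.observe()
for n in ["wrist","scene"]:
    im=eyes.get_image(n);save(im,n+"7")
    P=cloud(im,s).reshape(-1,3);L=(P-s["position"])@np.array(s["tool_rot"])
    m=(abs(L[:,1])<.026)&(abs(L[:,0])<.03)&(L[:,2]>-.02)&(L[:,2]<.06)&(im["range_z"].reshape(-1)>0)
    print(n,m.sum(),np.percentile(L[m],[2,50,98],axis=0).round(4) if m.sum() else "")
```

```text
t 7.40 p [0.5359 0.1319 0.1112] yaw 61.9 tilt 0.29 w 0.0524 F [-0.   0.1 -0.8] q6 30
  delta -0.367 0.063 0.001 turn -0.313 rad (-18 deg) rows>= 7.5
wrist 5282 [[-0.0075 -0.0252 -0.0076]
 [ 0.0008 -0.0003 -0.0051]
 [ 0.0053  0.025   0.0426]]
scene 192 [[-0.0146 -0.0255 -0.0179]
 [-0.0087  0.0057  0.0195]
 [ 0.0014  0.0258  0.0462]]
```

View pics/scene7.png

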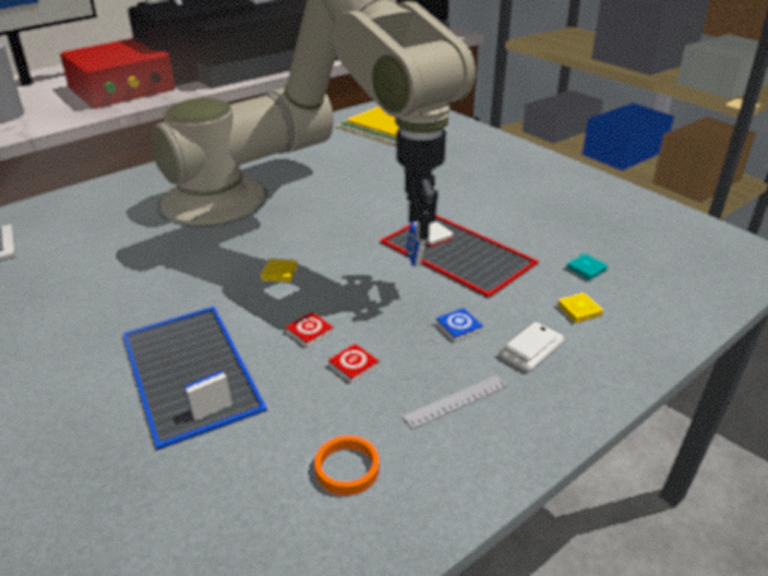

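Call:
play_rows(targets="-0.048 0.008 0 -0.1 0.6; -0.096 0.016 0 -0.2 0.6; -0.144 0.025 0 -0.313 0.6; -0.192 0.033 0 -0.313 0.6; -0.24 0.041 0 -0.313 0.6")

```text
time_s: 8.0
position: [0.4562, -0.1005, 0.1077]
tool_rot: [[0.177, 0.984, -0.002], [0.984, -0.177, 0.001], [0.001, -0.002, -1.0]]
ft_force: [1.1, -1.2, -0.5]
grip_width: 0.052
```

Run:
```python
from h import *
go(.4176,-.227,.085,79.8)
```

```text
t 8.00 p [ 0.4562 -0.1005  0.1077] yaw 79.8 tilt 0.12 w 0.0520 F [ 1.1 -1.2 -0.5] q6 -17
  delta -0.131 -0.016 0.023 turn 0.000 rad (0 deg) rows>= 2.7
```

Call:
play_rows(targets="-0.045 -0.005 0 0 0.6; -0.09 -0.011 0.01 0 0.6; -0.131 -0.016 0.023 0 0.6; -0.131 -0.016 0.023 0 0.6; -0.131 -0.016 0.023 0 0.6")

```text
time_s: 8.5
position: [0.4179, -0.2254, 0.0846]
tool_rot: [[0.179, 0.984, -0.002], [0.984, -0.179, 0.002], [0.002, -0.002, -1.0]]
ft_force: [-0.4, -0.2, -0.5]
grip_width: 0.0523
```

Run:
```python
from h import *
go(.4176,-.227,.0505,79.8)
s=status.observe()
im=eyes.get_image("wrist");save(im,"w8");held(im)
```

```text
t 8.50 p [ 0.4179 -0.2254  0.0846] yaw 79.7 tilt 0.17 w 0.0523 F [-0.4 -0.2 -0.5] q6 -32
  delta -0.002 0.000 0.034 turn -0.002 rad (-0 deg) rows>= 0.7
held n 2620 top row 256
```

View pics/w8.png

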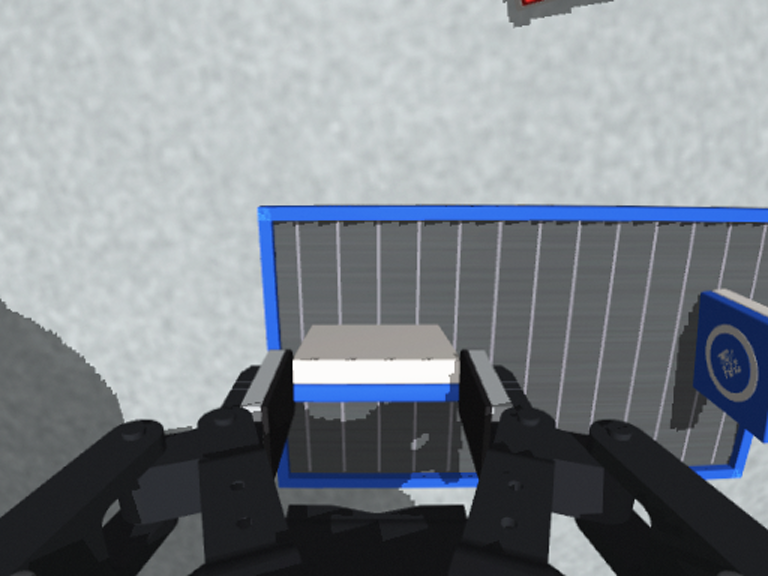

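Call:
play_rows(targets="0 0 0.025 0 0.6; 0 0 0.032 0 0.6; 0 0 0.0345 0 0.6; 0 0 0.0345 0 0.6")

```text
time_s: 8.95
position: [0.4186, -0.2243, 0.0518]
tool_rot: [[0.175, 0.984, -0.001], [0.984, -0.175, 0.0], [0.0, -0.001, -1.0]]
ft_force: [-0.3, -0.2, 1.0]
grip_width: 0.0523
```

Call:
play_rows(targets="0 0 0.001 0 0.6; 0 0 0.001 0 0.37; 0 0 0.001 0 0.34; 0 0 0.001 0 0.3; 0 0 0.001 0 0.3")

```text
time_s: 9.45
position: [0.4189, -0.2251, 0.0504]
tool_rot: [[0.177, 0.984, 0.0], [0.984, -0.177, -0.0], [-0.0, 0.0, -1.0]]
ft_force: [-0.1, -0.3, 0.3]
grip_width: 0.0596
```

Run:
```python
from h import *
st()
im=eyes.get_image("wrist");save(im,"w9");held(im)
```

```text
t 9.45 p [ 0.4189 -0.2251  0.0504] yaw 79.8 tilt 0.02 w 0.0596 F [-0.1 -0.3  0.3] q6 -32
held n 1281 top row 261
```

View pics/w9.png

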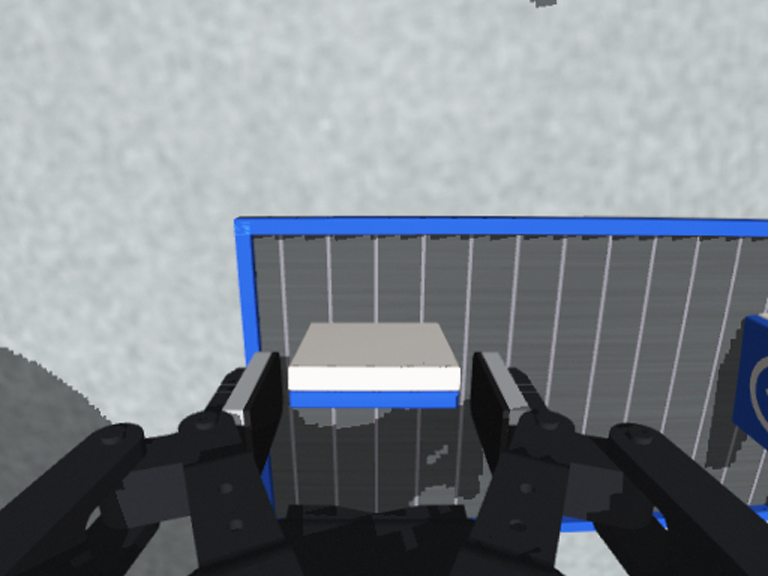

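Call:
play_rows(targets="0 0 -0.025 0 0.3; 0 0 -0.045 0 0.4; 0.025 0 -0.045 0 1; 0.04 0 -0.03 0 1; 0.04 0 -0.01 0 1")

```text
time_s: 10.0
position: [0.4263, -0.1846, 0.0607]
tool_rot: [[0.175, 0.984, 0.002], [0.984, -0.175, -0.001], [-0.001, 0.002, -1.0]]
ft_force: [0.7, -0.4, -0.1]
grip_width: 0.0076
```

Call:
play_rows(targets="0 0 0.006 0 1; -0.015 0 0.006 0 1; -0.028 0 0.006 0 1; -0.036 0 0.006 0 1; -0.043 0 0.006 0 1")

```text
time_s: 10.5
position: [0.4182, -0.2301, 0.0551]
tool_rot: [[0.179, 0.984, 0.001], [0.984, -0.179, -0.001], [-0.001, 0.002, -1.0]]
ft_force: [0.5, 0.2, 1.1]
grip_width: 0.0
```

Call:
play_rows(targets="-0.006 0 0 0 1; -0.011 0 0 0 1; -0.011 0 0 0 1; -0.011 0 -0.03 0 1; -0.011 0 -0.05 0 1")

```text
time_s: 11.0
position: [0.4163, -0.2389, 0.1053]
tool_rot: [[0.177, 0.984, -0.0], [0.984, -0.177, 0.0], [0.0, -0.0, -1.0]]
ft_force: [0.5, 0.3, -1.8]
grip_width: -0.0002
```

Run:
```python
from h import *
st()
im=eyes.get_image("wrist");save(im,"w10")
im=eyes.get_image("scene");save(im,"s10")
```

```text
t 11.00 p [ 0.4163 -0.2389  0.1053] yaw 79.8 tilt 0.01 w -0.0002 F [ 0.5  0.3 -1.8] q6 -34
```

View pics/w10.png

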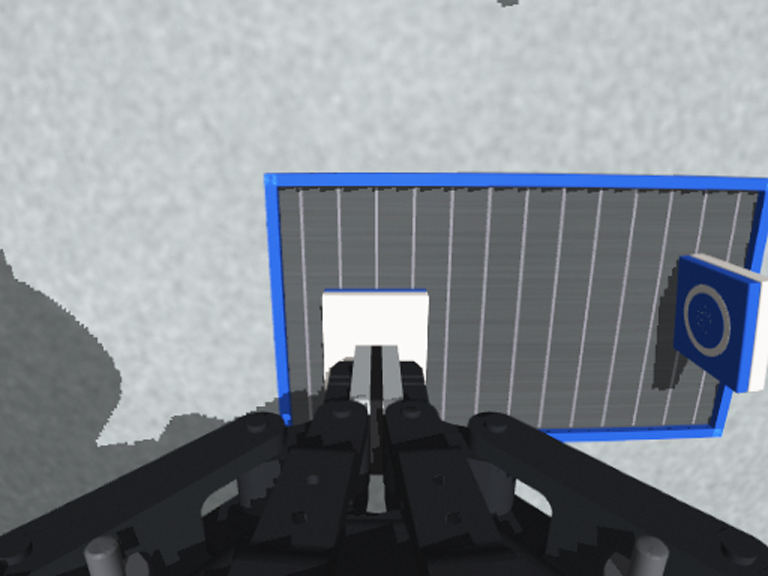

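View pics/s10.png

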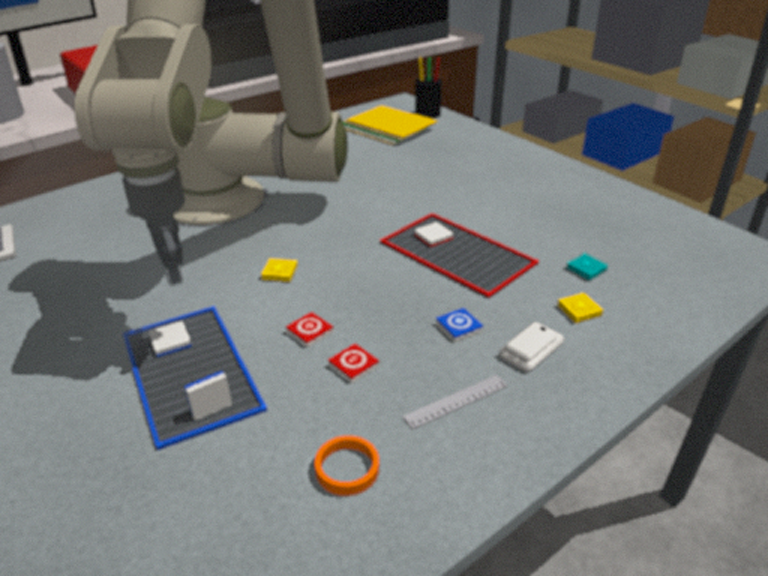

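Run:
```python
from h import *
go(.622,-.283,.105,85)
```

```text
t 11.10 p [ 0.4171 -0.2395  0.1064] yaw 79.8 tilt 0.25 w -0.0002 F [ 0.7 -0.  -0.1] q6 -34
  delta -0.007 0.209 0.002 turn -0.090 rad (-5 deg) rows>= 4.2
```

Call:
play_rows(targets="-0.002 0.045 0 -0.09 1; -0.004 0.09 0 -0.09 1; -0.006 0.135 0 -0.09 1; -0.007 0.18 0 -0.09 1; -0.007 0.209 0.01 -0.09 1")

```text
time_s: 11.6
position: [0.6234, -0.2831, 0.0938]
tool_rot: [[0.087, 0.996, 0.002], [0.996, -0.087, -0.001], [-0.001, 0.002, -1.0]]
ft_force: [0.6, -0.8, -0.2]
grip_width: -0.0002
```

Call:
play_rows(targets="0 0 0.02 0 1; 0 0 0.048 0 1; 0 0 0.048 0 1")

```text
time_s: 11.9
position: [0.6187, -0.2812, 0.0412]
tool_rot: [[0.088, 0.996, -0.008], [0.996, -0.087, 0.005], [0.005, -0.008, -1.0]]
ft_force: [-0.4, 0.5, -0.6]
grip_width: -0.0
```

Run:
```python
from h import *
st()
im=eyes.get_image("scene");save(im,"s11")
im=eyes.get_image("wrist");save(im,"w11")
```

```text
t 11.90 p [ 0.6187 -0.2812  0.0412] yaw 85.0 tilt 0.53 w -0.0000 F [-0.4  0.5 -0.6] q6 -29
```

View pics/w11.png

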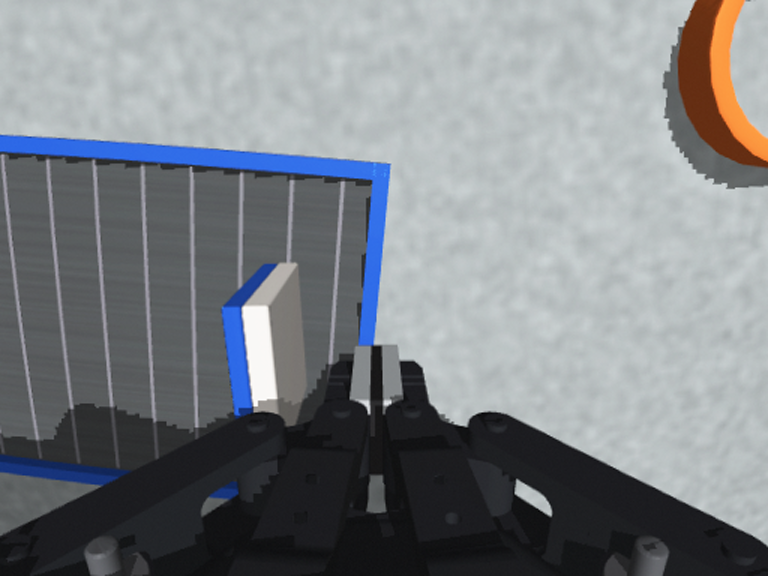

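Call:
play_rows(targets="0 -0.012 -0.004 0 1; 0 -0.02 -0.004 0 1; 0 -0.028 -0.004 0 1; 0 -0.036 -0.004 0 1; 0 -0.042 -0.004 0 1")

```text
time_s: 12.5
position: [0.5788, -0.2797, 0.0518]
tool_rot: [[0.088, 0.996, 0.002], [0.996, -0.088, -0.002], [-0.001, 0.002, -1.0]]
ft_force: [0.8, -0.1, 3.1]
grip_width: -0.0
```

Call:
play_rows(targets="0 -0.004 0 0 1; 0 -0.006 0 0 1; 0 -0.006 0 0 1; 0 -0.006 -0.03 0 1; 0 -0.006 -0.06 0 1")

```text
time_s: 13.0
position: [0.5726, -0.2784, 0.1101]
tool_rot: [[0.088, 0.996, -0.002], [0.996, -0.088, 0.002], [0.001, -0.002, -1.0]]
ft_force: [-0.0, -0.3, -0.2]
grip_width: -0.0003
```

Run:
```python
from h import *
st()
im=eyes.get_image("scene");save(im,"s12")
im=eyes.get_image("top");show(segs(im))
```

```text
t 13.00 p [ 0.5726 -0.2784  0.1101] yaw 85.0 tilt 0.15 w -0.0003 F [-0.  -0.3 -0.2] q6 -32
red x 0.4975 y 0.2636 z 0.0081  262x153 ang 6.9 px [171. 239.]
red x 0.6287 y -0.0732 z 0.0140  54x54 ang 5.1 px [299. 184.]
blue x 0.5658 y -0.2242 z 0.0082  85x189 ang 49.4 px [359. 205.]
blue x 0.6604 y 0.1108 z 0.0140  54x54 ang 80.7 px [229. 174.]
yel x 0.7532 y 0.2972 z 0.0142  56x56 ang 73.8 px [160. 143.]
turq x 0.6839 y 0.4075 z 0.0144  55x55 ang 2.3 px [118. 168.]
```

View pics/s12.png

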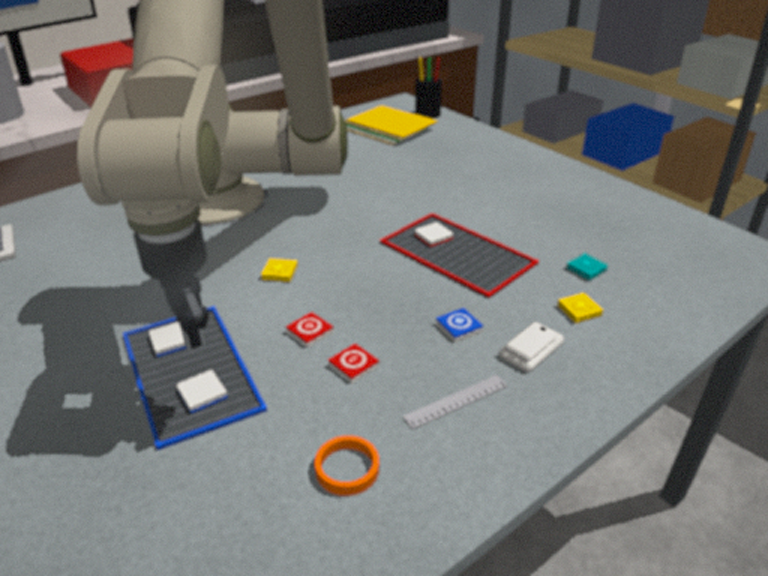

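Run:
```python
from h import *
go(.5187,-.0526,.11,96.6)
```

```text
t 13.10 p [ 0.5745 -0.2796  0.1142] yaw 85.0 tilt 0.41 w -0.0001 F [ 0.7 -0.6  0.3] q6 -32
  delta 0.221 -0.076 0.003 turn -0.203 rad (-12 deg) rows>= 4.7
```

Call:
play_rows(targets="0.045 -0.016 0 -0.1 0; 0.09 -0.031 0 -0.203 0; 0.135 -0.046 0 -0.203 0; 0.18 -0.062 0 -0.203 0; 0.221 -0.076 0 -0.203 0")

```text
time_s: 13.6
position: [0.5155, -0.0497, 0.1096]
tool_rot: [[-0.115, 0.993, -0.001], [0.993, 0.115, 0.001], [0.001, -0.001, -1.0]]
ft_force: [0.3, -0.7, -0.2]
grip_width: 0.0723
```

Call:
play_rows(targets="0 0 0 0 0; 0 0 0 0 0")

```text
time_s: 13.8
position: [0.5165, -0.0512, 0.1099]
tool_rot: [[-0.117, 0.993, -0.001], [0.993, 0.117, 0.0], [0.0, -0.001, -1.0]]
ft_force: [0.8, 0.0, -1.1]
grip_width: 0.0853
```

Run:
```python
from h import *
s=status.observe();im=eyes.get_image("wrist");save(im,"w13");show(segs(im,s))
go(.5187,-.0526,.006,96.6)
```

```text
red x 0.6297 y -0.0733 z 0.0151  27x27 ang 56.6 px [387. 232.]
red x 0.6284 y -0.0726 z 0.0143  55x55 ang 4.8 px [388. 227.]
red x 0.5230 y -0.0805 z 0.0147  53x54 ang 6.7 px [255. 225.]
blue x 0.3595 y -0.2640 z 0.0086  34x8 ang 79.5 px [ 72. 372.]
blue x 0.4823 y -0.1943 z 0.0079  11x106 ang 80.2 px [196. 330.]
blue x 0.6633 y 0.1019 z 0.0150  25x9 ang 11.0 px [484.   5.]
blue x 0.6586 y 0.0907 z 0.0142  59x30 ang 10.8 px [477.  19.]
yel x 0.3497 y -0.0313 z 0.0146  60x56 ang 43.3 px [ 39. 140.]
t 13.85 p [ 0.5169 -0.0521  0.11  ] yaw 96.6 tilt 0.01 w 0.0852 F [ 0.4 -0.3 -0.4] q6 -25
  delta -0.001 0.002 0.104 turn 0.000 rad (0 deg) rows>= 2.1
```

Call:
play_rows(targets="0 0.003 0.04 0 0; 0 0.003 0.08 0 0; 0 0.003 0.1 0 0; 0 0.003 0.104 0 0; 0 0.003 0.104 0 0.3", force=20)

```text
time_s: 14.35
position: [0.5198, -0.0525, 0.006]
tool_rot: [[-0.113, 0.994, -0.001], [0.994, 0.113, 0.0], [0.0, -0.001, -1.0]]
ft_force: [-0.4, 0.4, 0.4]
grip_width: 0.0733
```

Call:
play_rows(targets="0 0 0 0 0.6; 0 0 0 0 0.6; 0 0 -0.02 0 0.6; 0 0 -0.055 0 0.45; 0 0 -0.055 0 0.4")

```text
time_s: 14.85
position: [0.5217, -0.0522, 0.0657]
tool_rot: [[-0.115, 0.993, 0.008], [0.993, 0.115, -0.003], [-0.004, 0.008, -1.0]]
ft_force: [-0.5, 0.8, -1.3]
grip_width: 0.0521
```

Call:
play_rows(targets="0 0 0 0 0.39; 0 0 0 0 0.385; 0 0 0 0 0.38; 0 0 0 0 0.375; 0 0 0 0 0.37")

```text
time_s: 15.35
position: [0.5194, -0.0515, 0.0609]
tool_rot: [[-0.115, 0.993, -0.001], [0.993, 0.115, 0.0], [0.0, -0.001, -1.0]]
ft_force: [-0.7, 0.0, 0.2]
grip_width: 0.0537
```

Run:
```python
from h import *
st()
im=eyes.get_image("wrist");save(im,"w14");held(im)
```

```text
t 15.35 p [ 0.5194 -0.0515  0.0609] yaw 96.6 tilt 0.05 w 0.0537 F [-0.7  0.   0.2] q6 -25
held n 6546 top row 252
```

View pics/w14.png

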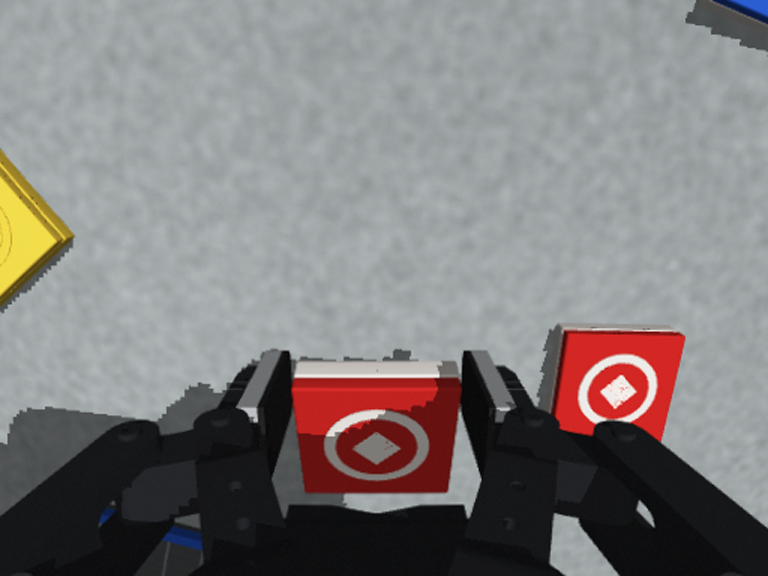

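It has begun to swing; wait at this setting a bit longer.

Call:
play_rows(targets="0 0 0 0 0.37; 0 0 0 0 0.37")

```text
time_s: 15.6
position: [0.5195, -0.0515, 0.0612]
tool_rot: [[-0.115, 0.993, -0.0], [0.993, 0.115, 0.0], [0.0, -0.0, -1.0]]
ft_force: [0.5, 0.4, 0.2]
grip_width: 0.054
```

Run:
```python
from h import *
st()
im=eyes.get_image("wrist");save(im,"w15");held(im)
```

```text
t 15.60 p [ 0.5195 -0.0515  0.0612] yaw 96.6 tilt 0.01 w 0.0540 F [0.5 0.4 0.2] q6 -25
held n 1232 top row 250
```

View pics/w15.png

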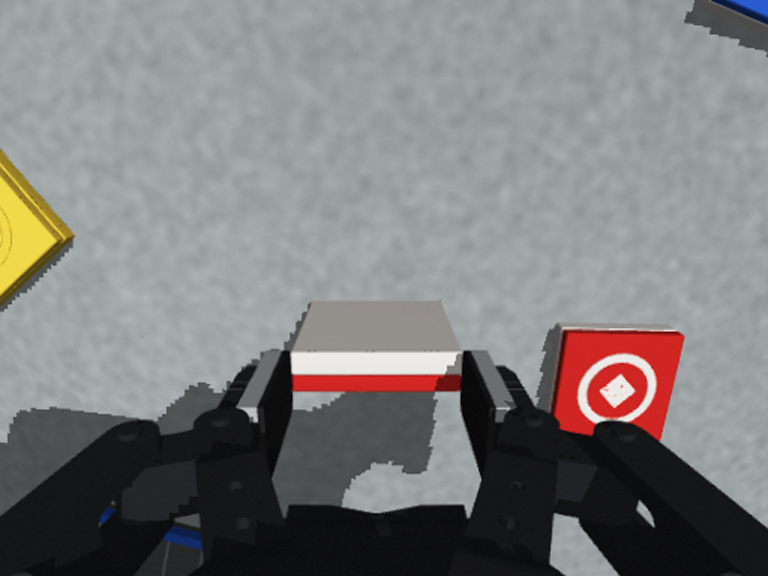

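Call:
play_rows(targets="0 0 0 0 0.37; 0 0 0 0 0.37; 0 0 0 0 0.37; 0 0 0 0 0.5; 0 0 0 0 0.6")

```text
time_s: 16.15
position: [0.5196, -0.0515, 0.0613]
tool_rot: [[-0.115, 0.993, 0.0], [0.993, 0.115, -0.0], [-0.0, 0.0, -1.0]]
ft_force: [1.5, -0.5, 0.4]
grip_width: 0.0516
```

```bash
cat >> h.py <<'E'
def heldpose(im,s):
    P=cloud(im,s).reshape(-1,3);L=(P-s["position"])@np.array(s["tool_rot"])
    m=(abs(L[:,1])<.024)&(abs(L[:,0])<.04)&(L[:,2]>-.03)&(L[:,2]<.055)&(im["range_z"].reshape(-1)>0)&(P[:,2]>.008)
    q=L[m]; 
    hsv=cv2.cvtColor(im["pixels"],cv2.COLOR_RGB2HSV).reshape(-1,3)[m]
    # back face: points below top edge
    b=q[(q[:,2]>q[:,2].min()+.012)]
    print("held pts",m.sum(),np.percentile(q,[2,50,98],axis=0).round(4).tolist())
    if len(b)>50:
        A=np.polyfit(b[:,2],b[:,0],1); print("back tilt %.1f deg (x per z), x at z=0 %.4f"%(np.degrees(np.arctan(A[0])),A[1]))
E
python3 - <<'E'
from h import *
s=st()[0]
im=eyes.get_image("wrist");save(im,"w16");held(im);heldpose(im,s)
go(.5,.295,.13,96.9)
E
```

```text
t 16.15 p [ 0.5196 -0.0515  0.0613] yaw 96.6 tilt 0.00 w 0.0516 F [ 1.5 -0.5  0.4] q6 -25
held n 1156 top row 250
held pts 5578 [[-0.004, -0.023, -0.006], [0.0078, -0.0001, -0.0019], [0.0086, 0.023, 0.0443]]
back tilt -0.6 deg (x per z), x at z=0 0.0083
t 16.20 p [ 0.5196 -0.0515  0.0613] yaw 96.6 tilt 0.00 w 0.0517 F [ 0.1  0.1 -0.6] q6 -25
  delta 0.347 0.020 -0.069 turn -0.005 rad (-0 deg) rows>= 7.1
```

View pics/w16.png

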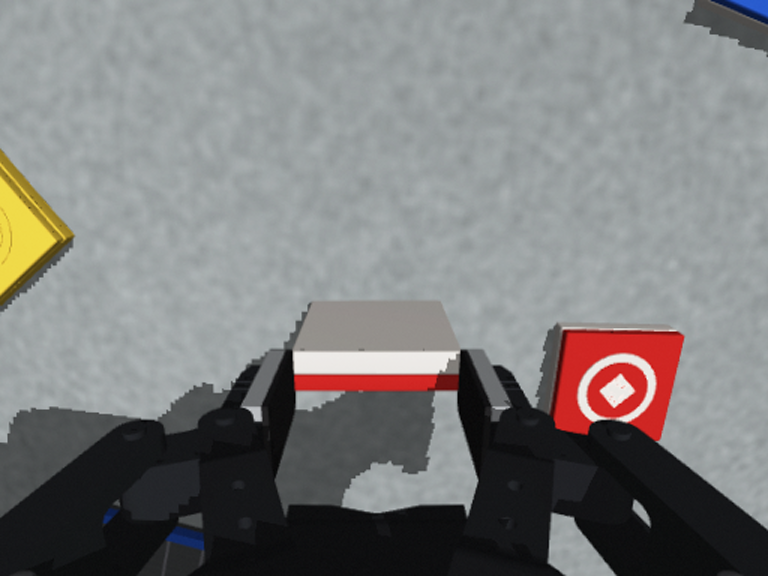

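```bash
cat >> h.py <<'E'
def whites():
    im=eyes.get_image("top");P=cloud(im);hsv=cv2.cvtColor(im["pixels"],cv2.COLOR_RGB2HSV)
    m=cv2.inRange(hsv,(0,0,140),(180,60,255)); m[(P[...,2]<.012)|(P[...,2]>.08)]=0
    m=cv2.morphologyEx(m,cv2.MORPH_OPEN,np.ones((3,3),np.uint8))
    cs,_=cv2.findContours(m,cv2.RETR_EXTERNAL,cv2.CHAIN_APPROX_NONE)
    for c in cs:
        if cv2.contourArea(c)<100: continue
        mm=np.zeros(m.shape,np.uint8);cv2.drawContours(mm,[c],-1,1,-1)
        q=P[mm>0]; r=cv2.minAreaRect((q[:,:2]*1000).astype(np.float32))
        w=np.array(r[0])/1000
        for nm,cx,cy,a in [("red",.4977,.2635,6.9),("blue",.4869,-.271,-10.2)]:
            a=np.radians(a);L=np.array([[np.cos(a),np.sin(a)],[-np.sin(a),np.cos(a)]])@(w-[cx,cy])
            if abs(L[0])<.13 and abs(L[1])<.08: print(nm,"local",L.round(4),"z %.4f"%np.median(q[:,2]),np.round(r[1],0),"ang %.0f"%r[2])
E
python3 - <<'E'
from h import *
whites()
go(.5713,.3015,.11,96.9)
E
```

```text
blue local [-0.0775 -0.0279] z 0.0171 [20. 51.] ang 86
blue local [0.0612 0.0056] z 0.0176 [54. 53.] ang 88
t 16.25 p [ 0.5196 -0.0516  0.0613] yaw 96.6 tilt 0.00 w 0.0521 F [-0.2  0.4  0.4] q6 -25
  delta 0.345 0.092 -0.049 turn -0.006 rad (-0 deg) rows>= 7.2
```

Call:
play_rows(targets="0 0 -0.03 0 0.6; 0.045 0.012 -0.05 0 0.6; 0.09 0.024 -0.05 0 0.6; 0.135 0.036 -0.05 0 0.6; 0.18 0.048 -0.05 0 0.6", force=25)

```text
time_s: 16.75
position: [0.5466, 0.1345, 0.1116]
tool_rot: [[-0.114, 0.993, 0.0], [0.993, 0.114, -0.0], [-0.0, 0.0, -1.0]]
ft_force: [0.2, -0.3, -0.2]
grip_width: 0.0513
```

Call:
play_rows(targets="0.045 0.012 0 0 0.6; 0.09 0.024 0 0 0.6; 0.135 0.036 0 0 0.6; 0.165 0.044 0 0 0.6; 0.165 0.044 0 0 0.6")

```text
time_s: 17.25
position: [0.5709, 0.3055, 0.1108]
tool_rot: [[-0.119, 0.993, 0.0], [0.993, 0.119, 0.001], [0.001, 0.0, -1.0]]
ft_force: [-0.8, -0.4, -1.0]
grip_width: 0.0515
```

Run:
```python
from h import *
s=st()[0]
im=eyes.get_image("wrist");save(im,"w17");heldpose(im,s)
go(.5713,.3015,.0515,96.9)
whites()
```

```text
t 17.25 p [0.5709 0.3055 0.1108] yaw 96.8 tilt 0.05 w 0.0515 F [-0.8 -0.4 -1. ] q6 11
held pts 5593 [[-0.0041, -0.0229, -0.0058], [0.0078, 0.0003, -0.0017], [0.0086, 0.023, 0.0444]]
back tilt -0.6 deg (x per z), x at z=0 0.0083
t 17.30 p [0.5709 0.3034 0.1108] yaw 96.8 tilt 0.03 w 0.0517 F [0.2 0.4 0.3] q6 11
  delta -0.002 0.000 0.059 turn -0.003 rad (-0 deg) rows>= 1.2
```

View pics/w17.png

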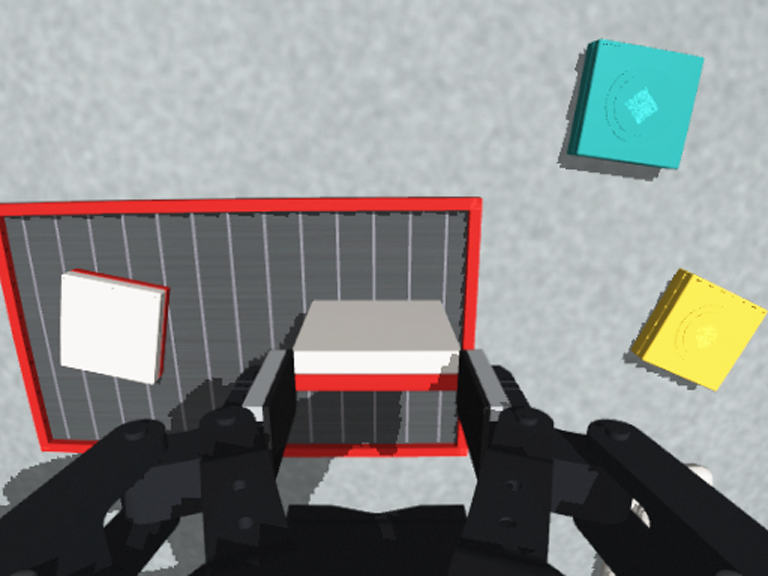

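Call:
play_rows(targets="-0.001 0 0.04 0 0.6; -0.001 0 0.055 0 0.6; -0.001 0 0.0595 0 0.6; -0.001 0 0.0605 0 0.6; -0.001 0 0.0605 0 0.6")

```text
time_s: 17.85
position: [0.5719, 0.2999, 0.0514]
tool_rot: [[-0.114, 0.994, 0.001], [0.994, 0.114, 0.0], [0.0, 0.001, -1.0]]
ft_force: [0.4, 0.4, 0.0]
grip_width: 0.0512
```

Call:
play_rows(targets="0 0 0 0 0.37; 0 0 0 0 0.34; 0 0 0 0 0.3; 0 0 0 0 0.3")

```text
time_s: 18.25
position: [0.5716, 0.3007, 0.051]
tool_rot: [[-0.115, 0.993, 0.0], [0.993, 0.115, 0.0], [0.0, 0.0, -1.0]]
ft_force: [1.0, -0.3, 0.4]
grip_width: 0.0597
```

Run:
```python
from h import *
s=st()[0]
im=eyes.get_image("wrist");save(im,"w18");heldpose(im,s)
```

```text
t 18.25 p [0.5716 0.3007 0.051 ] yaw 96.6 tilt 0.01 w 0.0597 F [ 1.  -0.3  0.4] q6 11
held pts 5720 [[-0.0053, -0.023, -0.0074], [0.007, -0.0001, -0.0038], [0.0078, 0.023, 0.0403]]
back tilt -0.2 deg (x per z), x at z=0 0.0074
```

View pics/w18.png

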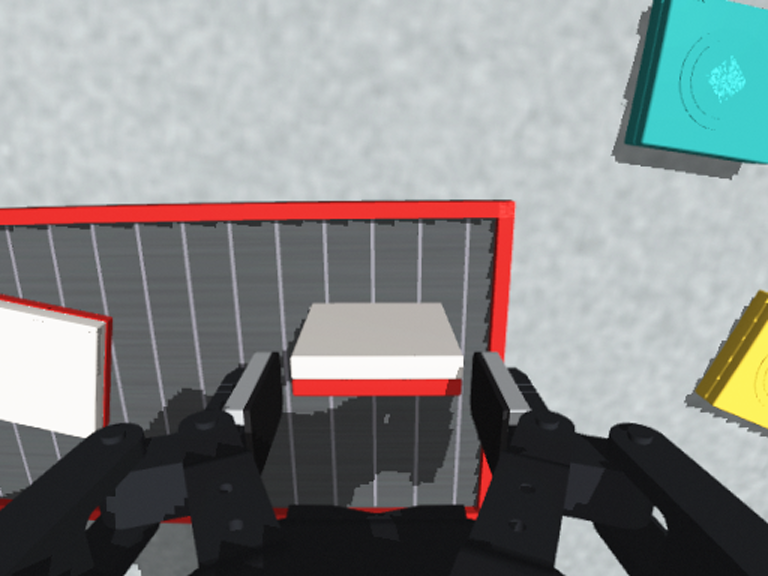

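Stands freely. Same tip-over as before.

Call:
play_rows(targets="0 0 -0.025 0 0.3; 0 0 -0.045 0 0.4; 0.025 0 -0.045 0 1; 0.042 0 -0.03 0 1; 0.042 0 -0.01 0 1")

```text
time_s: 18.8
position: [0.566, 0.3448, 0.0598]
tool_rot: [[-0.117, 0.993, 0.001], [0.993, 0.117, 0.001], [0.001, 0.001, -1.0]]
ft_force: [0.5, 0.0, -0.3]
grip_width: 0.0081
```

Call:
play_rows(targets="0 0 0.006 0 1; -0.015 0 0.006 0 1; -0.028 0 0.006 0 1; -0.036 0 0.006 0 1; -0.043 0 0.006 0 1")

```text
time_s: 19.3
position: [0.5722, 0.2983, 0.0556]
tool_rot: [[-0.113, 0.994, 0.001], [0.994, 0.113, 0.0], [0.0, 0.001, -1.0]]
ft_force: [0.4, 0.7, 0.3]
grip_width: -0.0001
```

Call:
play_rows(targets="-0.006 0 0 0 1; -0.011 0 0 0 1; -0.011 0 0 0 1; -0.011 0 -0.03 0 1; -0.011 0 -0.05 0 1")

```text
time_s: 19.8
position: [0.573, 0.2891, 0.106]
tool_rot: [[-0.115, 0.993, 0.001], [0.993, 0.115, 0.0], [0.0, 0.001, -1.0]]
ft_force: [-0.5, -1.2, -0.0]
grip_width: -0.0001
```

Run:
```python
from h import *
im=eyes.get_image("wrist");save(im,"w19")
im=eyes.get_image("top");save(im,"t19");show(segs(im));whites()
go(.626,-.0448,.11,94.8)
```

```text
red x 0.4979 y 0.2602 z 0.0081  262x147 ang 6.6 px [186. 240.]
red x 0.6287 y -0.0733 z 0.0141  54x54 ang 4.8 px [299. 184.]
blue x 0.4869 y -0.2710 z 0.0082  152x261 ang 79.8 px [376. 237.]
blue x 0.6603 y 0.1108 z 0.0143  54x54 ang 80.7 px [229. 174.]
yel x 0.3462 y -0.0325 z 0.0148  54x54 ang 44.5 px [288. 295.]
yel x 0.7531 y 0.2969 z 0.0143  56x56 ang 73.6 px [160. 143.]
blue local [-0.0763 -0.0104] z 0.0173 [53. 53.] ang 79
red local [-0.0668  0.0087] z 0.0175 [54. 54.] ang 85
t 19.95 p [0.5732 0.2892 0.1058] yaw 96.6 tilt 0.14 w 0.0001 F [-0.8  1.4 -0.8] q6 10
  delta -0.338 0.014 -0.004 turn 0.032 rad (2 deg) rows>= 6.8
```

View pics/t19.png

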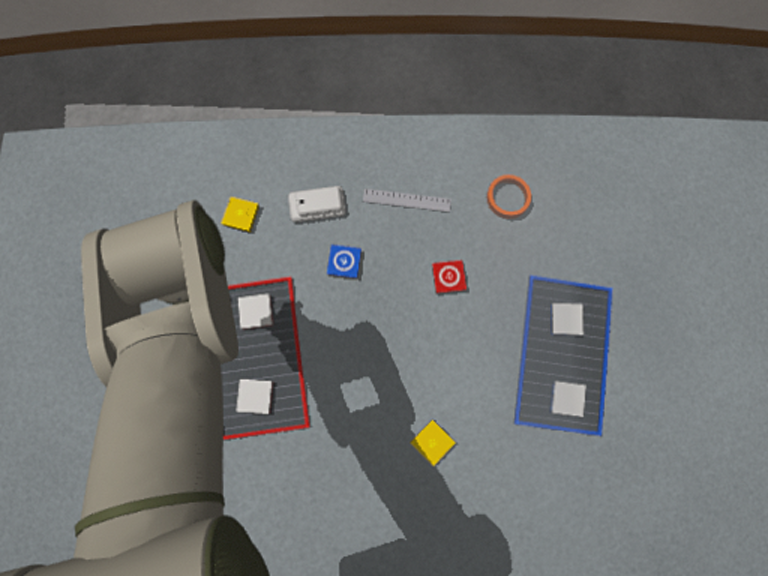

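View pics/w19.png

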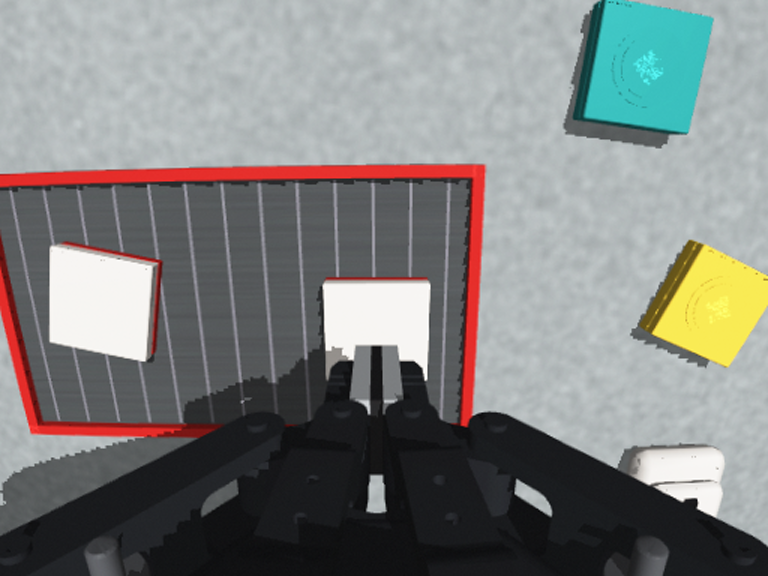

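Run:
```python
from h import *
go(.632,.1154,.11,170.8)
```

```text
t 19.95 p [0.5732 0.2892 0.1058] yaw 96.6 tilt 0.14 w 0.0001 F [-0.8  1.4 -0.8] q6 10
  delta -0.179 0.038 -0.004 turn -1.295 rad (-74 deg) rows>= 8.6
```

Call:
play_rows(targets="-0.036 0.008 -0.005 -0.149 0; -0.072 0.015 -0.005 -0.298 0; -0.108 0.023 -0.005 -0.447 0; -0.144 0.03 -0.005 -0.596 0; -0.179 0.038 -0.005 -0.745 0")

```text
time_s: 20.45
position: [0.6308, 0.1141, 0.1082]
tool_rot: [[-0.762, 0.648, -0.003], [0.648, 0.762, 0.0], [0.002, -0.002, -1.0]]
ft_force: [0.4, -0.0, -0.1]
grip_width: 0.0726
```

Call:
play_rows(targets="0 0 0 -0.149 0; 0 0 0 -0.298 0; 0 0 0 -0.447 0; 0 0 0 -0.55 0; 0 0 0 -0.55 0")

```text
time_s: 20.95
position: [0.6306, 0.1155, 0.1084]
tool_rot: [[-0.987, 0.159, -0.002], [0.159, 0.987, 0.0], [0.002, -0.0, -1.0]]
ft_force: [-0.2, 0.4, 0.4]
grip_width: 0.0855
```

Run:
```python
from h import *
s=st()[0];im=eyes.get_image("wrist");save(im,"w20");o=[b for b in segs(im,s) if b[0]=="blue"];show(o)
for b in o:
    if b[4]>45 and b[5]>45 and b[4]<60:
        a=np.radians(170.8); go(b[1]+.029*np.cos(a),b[2]+.029*np.sin(a),.006,170.8)
```

```text
t 20.95 p [0.6306 0.1155 0.1084] yaw 170.8 tilt 0.13 w 0.0855 F [-0.2  0.4  0.4] q6 -81
blue x 0.6606 y 0.1111 z 0.0146  54x53 ang 80.8 px [252. 228.]
t 21.00 p [0.6307 0.1155 0.1086] yaw 170.7 tilt 0.11 w 0.0850 F [-0.2  0.4  0. ] q6 -81
  delta -0.001 0.001 0.103 turn -0.002 rad (-0 deg) rows>= 2.1
```

View pics/w20.png

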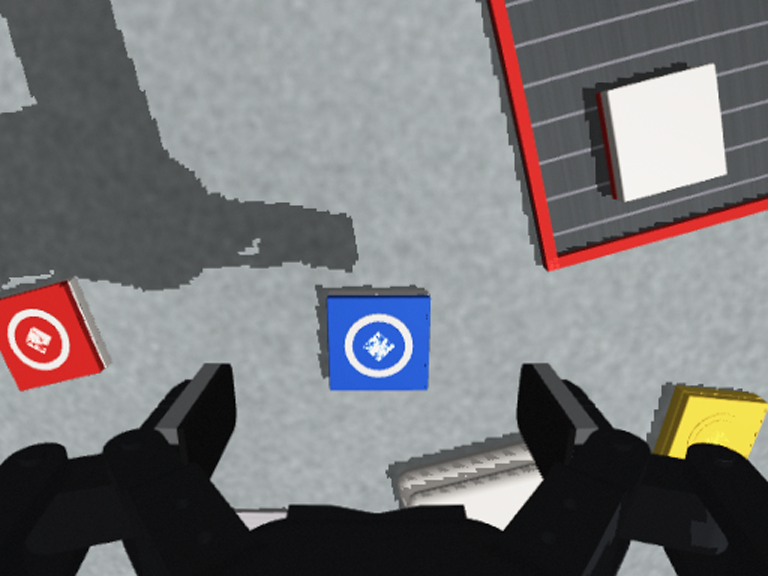

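Call:
play_rows(targets="-0.001 0.001 0.04 0 0; -0.001 0.001 0.08 0 0; -0.001 0.001 0.099 0 0; -0.001 0.001 0.102 0 0; -0.001 0.001 0.102 0 0.3", force=20)

```text
time_s: 21.5
position: [0.6323, 0.1162, 0.0077]
tool_rot: [[-0.987, 0.162, -0.001], [0.162, 0.987, -0.0], [0.001, -0.0, -1.0]]
ft_force: [0.9, -0.4, 0.1]
grip_width: 0.0731
```

Call:
play_rows(targets="0 0 0 0 0.6; 0 0 0 0 0.6; 0 0 -0.02 0 0.6; 0 0 -0.055 0 0.45; 0 0 -0.055 0 0.4")

```text
time_s: 22.0
position: [0.6347, 0.1163, 0.0683]
tool_rot: [[-0.987, 0.16, 0.01], [0.16, 0.987, -0.0], [-0.01, 0.002, -1.0]]
ft_force: [-0.4, -0.6, -0.2]
grip_width: 0.0515
```

Call:
play_rows(targets="0 0 0 0 0.39; 0 0 0 0 0.385; 0 0 0 0 0.38; 0 0 0 0 0.375; 0 0 0 0 0.37")

```text
time_s: 22.5
position: [0.6321, 0.1162, 0.0623]
tool_rot: [[-0.987, 0.16, -0.001], [0.16, 0.987, 0.0], [0.001, -0.0, -1.0]]
ft_force: [-0.2, 0.8, -0.0]
grip_width: 0.0537
```

Call:
play_rows(targets="0 0 0 0 0.37; 0 0 0 0 0.37; 0 0 0 0 0.37; 0 0 0 0 0.37")

```text
time_s: 22.9
position: [0.6323, 0.1162, 0.0628]
tool_rot: [[-0.987, 0.16, 0.0], [0.16, 0.987, -0.0], [-0.0, -0.0, -1.0]]
ft_force: [-0.8, 0.1, 0.0]
grip_width: 0.0537
```

Run:
```python
from h import *
s=st()[0];im=eyes.get_image("wrist");save(im,"w21");held(im);heldpose(im,s)
```

```text
t 22.90 p [0.6323 0.1162 0.0628] yaw 170.8 tilt 0.00 w 0.0537 F [-0.8  0.1  0. ] q6 -81
held n 1361 top row 252
held pts 3621 [[-0.0067, -0.023, -0.0073], [0.0015, 0.0001, -0.0045], [0.0076, 0.023, 0.0413]]
back tilt -18.5 deg (x per z), x at z=0 0.0070
```

View pics/w21.png

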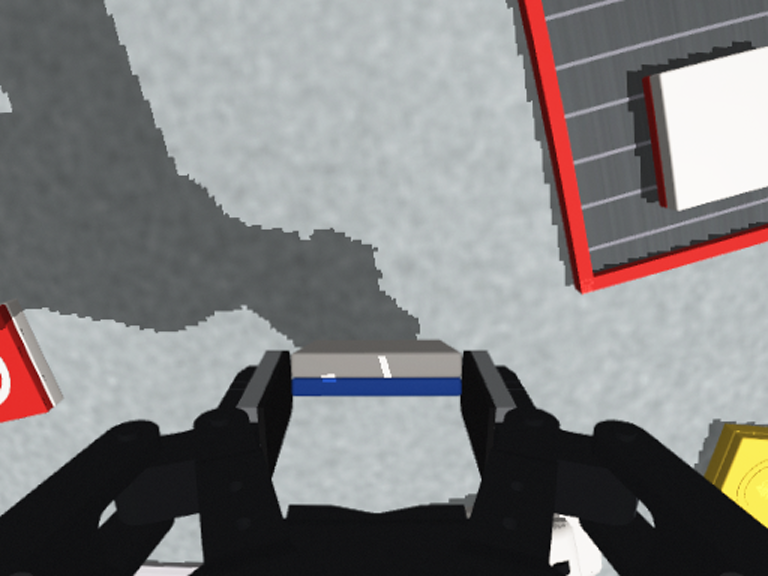

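Call:
play_rows(targets="0 0 0 0 0.368; 0 0 0 0 0.368; 0 0 0 0 0.368")

```text
time_s: 23.25
position: [0.6324, 0.1162, 0.0629]
tool_rot: [[-0.987, 0.16, 0.0], [0.16, 0.987, -0.0], [-0.0, 0.0, -1.0]]
ft_force: [0.6, 0.1, -0.4]
grip_width: 0.0537
```

Run:
```python
from h import *
s=st()[0];im=eyes.get_image("wrist");held(im);heldpose(im,s)
```

```text
t 23.25 p [0.6324 0.1162 0.0629] yaw 170.8 tilt 0.01 w 0.0537 F [ 0.6  0.1 -0.4] q6 -81
held n 832 top row 267
held pts 5417 [[-0.0204, -0.023, 0.0069], [-0.0069, 0.0002, 0.016], [-0.0021, 0.023, 0.0528]]
back tilt 7.5 deg (x per z), x at z=0 -0.0091
```

Run:
```python
from h import *
im=eyes.get_image("wrist");save(im,"w22");im=eyes.get_image("scene");save(im,"s22")
```

```text
(no output)
```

View pics/w22.png

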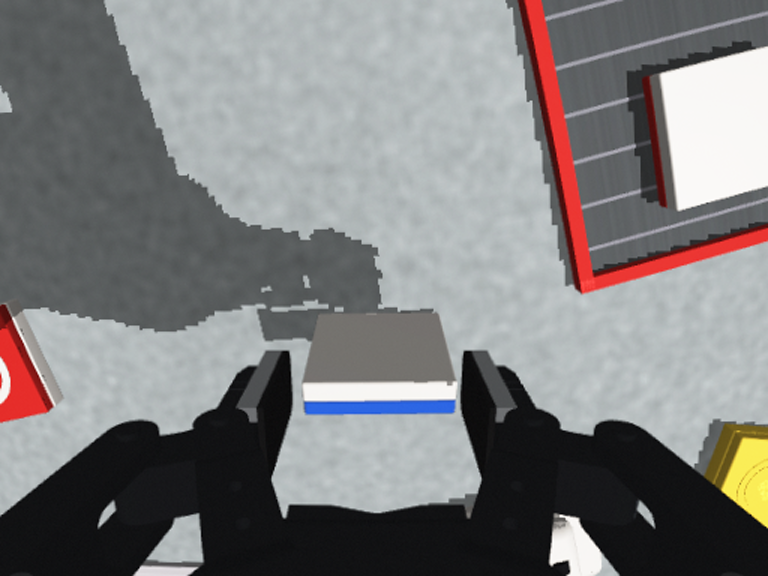

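View pics/s22.png

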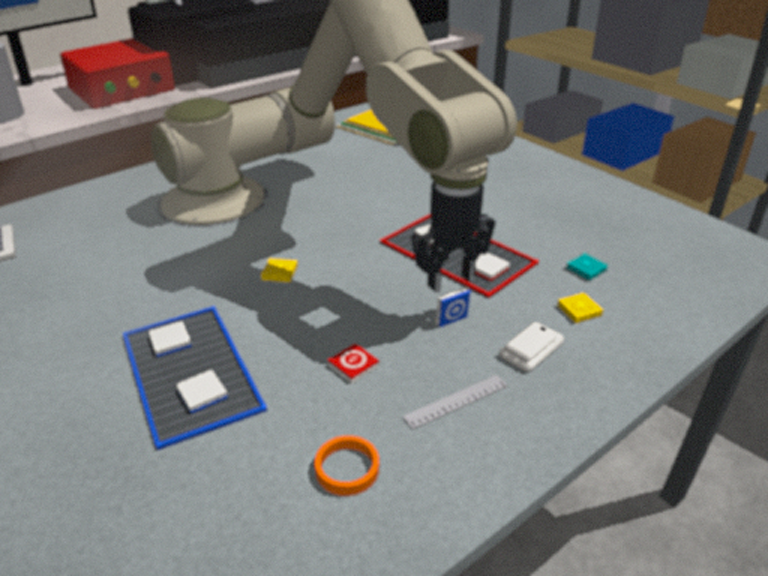

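Run:
```python
from h import *
s=st()[0];im=eyes.get_image("wrist");heldpose(im,s);s=st()[0];im=eyes.get_image("wrist");heldpose(im,s);save(im,"w23")
```

```text
t 23.40 p [0.6323 0.1162 0.0629] yaw 170.8 tilt 0.01 w 0.0543 F [ 0.2 -0.2  0.4] q6 -81
held pts 4180 [[-0.0091, -0.023, 0.007], [0.0007, -0.0003, 0.0091], [0.0038, 0.023, 0.0522]]
back tilt -5.1 deg (x per z), x at z=0 0.0045
t 23.45 p [0.6323 0.1162 0.0628] yaw 170.8 tilt 0.00 w 0.0542 F [-0.1 -0.5 -0.3] q6 -81
held pts 4046 [[-0.0077, -0.023, 0.0068], [0.0014, 0.0002, 0.0089], [0.0052, 0.023, 0.0518]]
back tilt -6.8 deg (x per z), x at z=0 0.0063
```

View pics/w23.png

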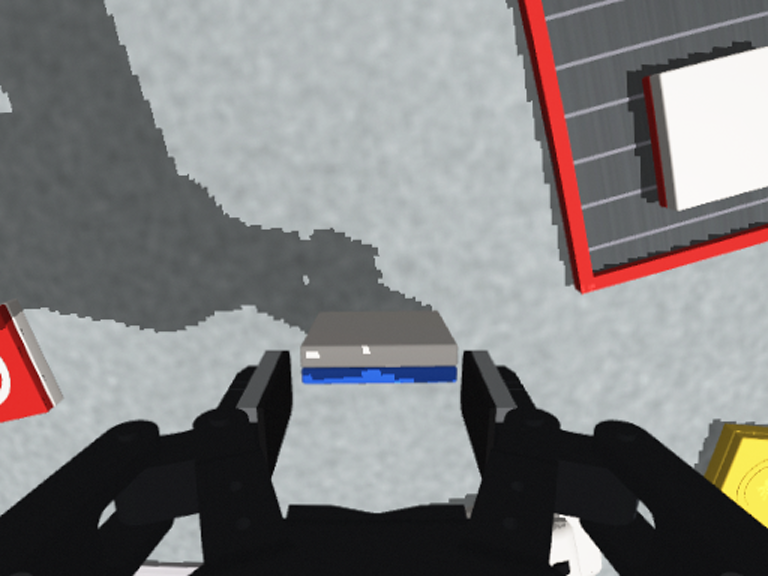

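Call:
play_rows(targets="0 0 0 0 0.3; 0 0 0.01 0 0.3; 0 0 0.02 0 0.3; 0 0 0.02 0 0.3")

```text
time_s: 23.9
position: [0.6312, 0.1162, 0.0406]
tool_rot: [[-0.987, 0.16, -0.004], [0.16, 0.987, -0.0], [0.004, -0.001, -1.0]]
ft_force: [0.1, -0.8, -0.5]
grip_width: 0.06
```

Run:
```python
from h import *
s=st()[0];im=eyes.get_image("wrist");heldpose(im,s);save(im,"w24")
```

```text
t 23.90 p [0.6312 0.1162 0.0406] yaw 170.8 tilt 0.22 w 0.0600 F [ 0.1 -0.8 -0.5] q6 -81
held pts 6468 [[-0.0153, -0.023, -0.0148], [-0.0027, 0.0001, -0.0095], [-0.0017, 0.0231, 0.0302]]
back tilt 0.2 deg (x per z), x at z=0 -0.0025
```

View pics/w24.png

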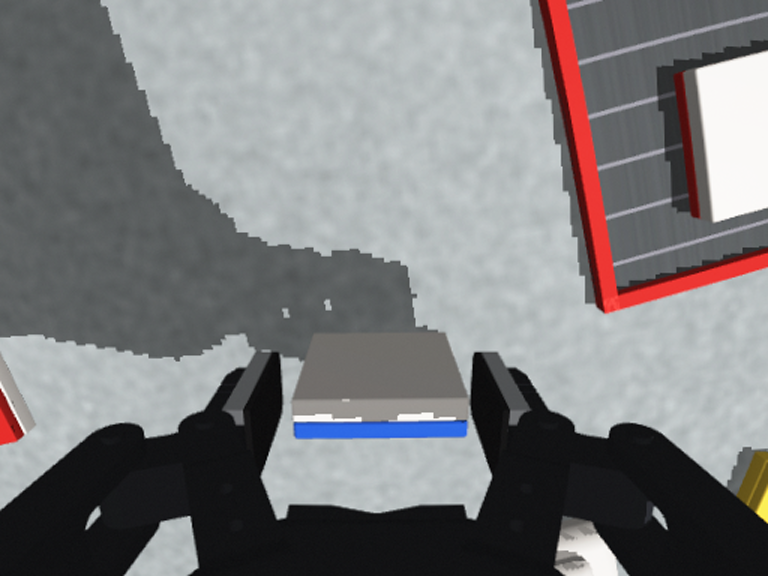

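Call:
play_rows(targets="-0.009 0 0 0 0.3; -0.009 0 0 0 0.3; -0.009 0 0 0 0.5; -0.009 0 0 0 0.6; -0.009 0 0 0 0.6", force=30)

```text
time_s: 24.45
position: [0.6415, 0.1145, 0.0434]
tool_rot: [[-0.987, 0.16, 0.001], [0.16, 0.987, -0.0], [-0.001, -0.0, -1.0]]
ft_force: [0.4, -1.1, 3.2]
grip_width: 0.0528
```

Call:
play_rows(targets="0 0 -0.03 0 0.6; 0 0 -0.07 0 0.6; 0 0 -0.07 0 0.6")

```text
time_s: 24.75
position: [0.6432, 0.115, 0.1181]
tool_rot: [[-0.987, 0.16, 0.009], [0.16, 0.987, 0.0], [-0.009, 0.002, -1.0]]
ft_force: [0.3, 0.6, -0.2]
grip_width: 0.0526
```

Run:
```python
from h import *
s=st()[0];im=eyes.get_image("wrist");heldpose(im,s);save(im,"w25")
# target: blue local (-7,+30)
a=np.radians(-10.2);R=np.array([[np.cos(a),-np.sin(a)],[np.sin(a),np.cos(a)]]);w=R@[-.007,.03]+[.4869,-.271];print(w)
go(w[0],w[1],.11,79.8)
```

```text
t 24.75 p [0.6432 0.115  0.1181] yaw 170.8 tilt 0.52 w 0.0526 F [ 0.3  0.6 -0.2] q6 -81
held pts 5937 [[-0.0014, -0.023, -0.0122], [0.0095, 0.0001, -0.0095], [0.0113, 0.023, 0.0386]]
back tilt -2.4 deg (x per z), x at z=0 0.0107
[ 0.48532317 -0.24023454]
t 24.80 p [0.642  0.115  0.1153] yaw 170.8 tilt 0.27 w 0.0528 F [ 0.2 -0.4 -0.5] q6 -81
  delta 0.098 -0.376 0.004 turn 1.588 rad (91 deg) rows>= 10.6
```

View pics/w25.png

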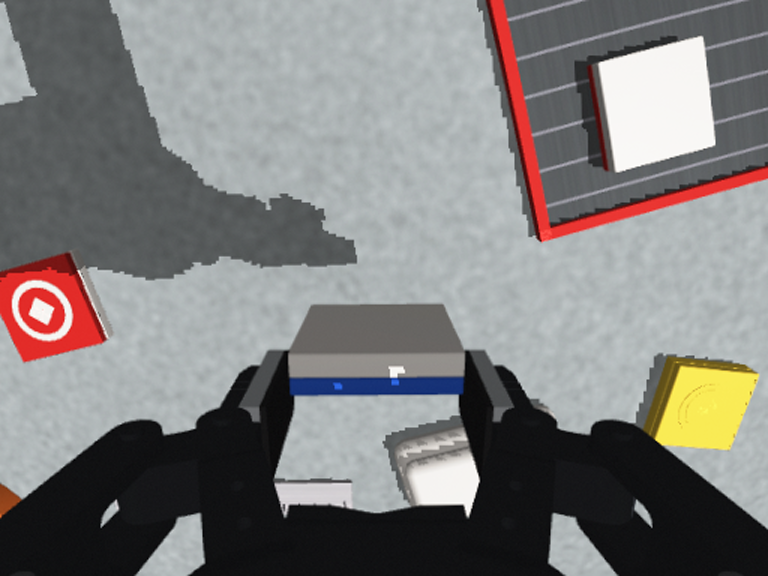

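Call:
play_rows(targets="0.012 -0.045 0 0.149 0.6; 0.024 -0.09 0 0.298 0.6; 0.036 -0.135 0 0.447 0.6; 0.048 -0.18 0 0.596 0.6; 0.06 -0.225 0 0.745 0.6")

```text
time_s: 25.3
position: [0.5443, -0.0988, 0.1116]
tool_rot: [[-0.612, 0.791, -0.002], [0.791, 0.612, 0.001], [0.002, -0.001, -1.0]]
ft_force: [1.0, -1.2, -0.6]
grip_width: 0.0527
```

Run:
```python
from h import *
go(.4848,-.243,.10,79.8)
```

```text
t 25.30 p [ 0.5443 -0.0988  0.1116] yaw 127.8 tilt 0.14 w 0.0527 F [ 1.  -1.2 -0.6] q6 -60
  delta -0.078 -0.135 0.012 turn 0.837 rad (48 deg) rows>= 5.6
```

Call:
play_rows(targets="-0.019 -0.033 0.005 0.149 0.6; -0.038 -0.066 0.01 0.298 0.6; -0.057 -0.099 0.012 0.447 0.6; -0.078 -0.135 0.012 0.596 0.6; -0.078 -0.135 0.012 0.745 0.6")

```text
time_s: 25.8
position: [0.4859, -0.2459, 0.0995]
tool_rot: [[0.091, 0.996, -0.002], [0.996, -0.091, 0.001], [0.0, -0.002, -1.0]]
ft_force: [-0.3, 1.4, -0.2]
grip_width: 0.0527
```

Call:
play_rows(targets="0 0 0 0.092 0.6; 0 0 0 0.092 0.6; 0 0 0 0.092 0.6")

```text
time_s: 26.1
position: [0.4875, -0.2419, 0.1001]
tool_rot: [[0.168, 0.986, -0.001], [0.986, -0.168, 0.001], [0.001, -0.001, -1.0]]
ft_force: [-0.0, -0.9, -0.2]
grip_width: 0.0526
```

Run:
```python
from h import *
s=st()[0];im=eyes.get_image("wrist");heldpose(im,s);save(im,"w26")
go(.4848,-.243,.0445,79.8)
```

```text
t 26.10 p [ 0.4875 -0.2419  0.1001] yaw 80.3 tilt 0.09 w 0.0526 F [-0.  -0.9 -0.2] q6 -29
held pts 5937 [[-0.0021, -0.023, -0.0123], [0.0088, 0.0, -0.0096], [0.0106, 0.023, 0.0387]]
back tilt -2.4 deg (x per z), x at z=0 0.0100
t 26.15 p [ 0.4877 -0.242   0.1003] yaw 80.3 tilt 0.07 w 0.0528 F [ 0.3  0.6 -1. ] q6 -29
  delta -0.002 -0.003 0.056 turn 0.009 rad (1 deg) rows>= 1.1
```

View pics/w26.png

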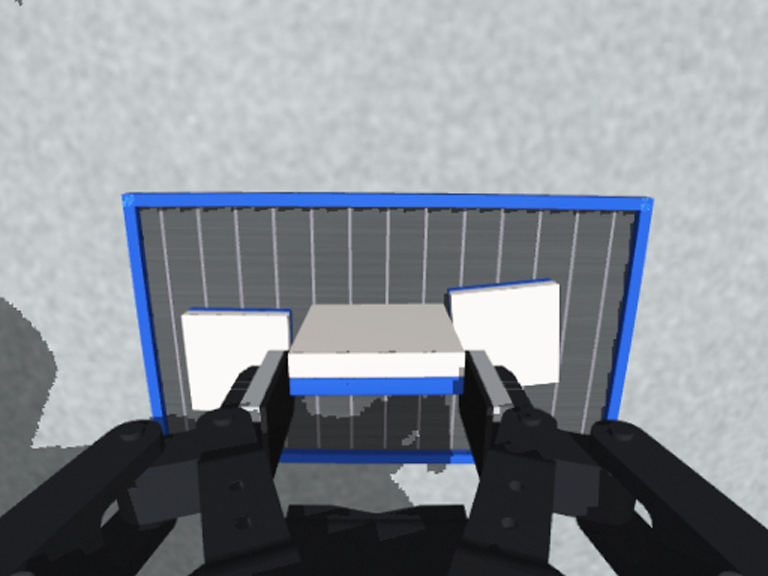

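Call:
play_rows(targets="-0.001 -0.003 0.035 0.009 0.6; -0.001 -0.003 0.05 0.009 0.6; -0.001 -0.003 0.0545 0.009 0.6; -0.001 -0.003 0.056 0.009 0.6; -0.001 -0.003 0.0565 0.009 0.6")

```text
time_s: 26.65
position: [0.4837, -0.2427, 0.0459]
tool_rot: [[0.177, 0.984, -0.002], [0.984, -0.177, -0.0], [-0.001, -0.002, -1.0]]
ft_force: [-10.3, 1.5, 21.8]
grip_width: 0.0527
```

Call:
play_rows(targets="0 0 0 0 0.6; 0 0 0 0 0.37; 0 0 0 0 0.34; 0 0 0 0 0.3; 0 0 0 0 0.3")

```text
time_s: 27.15
position: [0.4849, -0.2428, 0.0443]
tool_rot: [[0.179, 0.984, 0.0], [0.984, -0.179, -0.0], [0.0, 0.0, -1.0]]
ft_force: [-0.1, 0.6, -0.7]
grip_width: 0.0597
```

Run:
```python
from h import *
s=st()[0];im=eyes.get_image("wrist");heldpose(im,s);save(im,"w27")
```

```text
t 27.15 p [ 0.4849 -0.2428  0.0443] yaw 79.7 tilt 0.01 w 0.0597 F [-0.1  0.6 -0.7] q6 -29
held pts 6178 [[-0.0028, -0.023, -0.0142], [0.0092, 0.0, -0.0108], [0.0102, 0.0231, 0.0334]]
back tilt -0.8 deg (x per z), x at z=0 0.0097
```

View pics/w27.png

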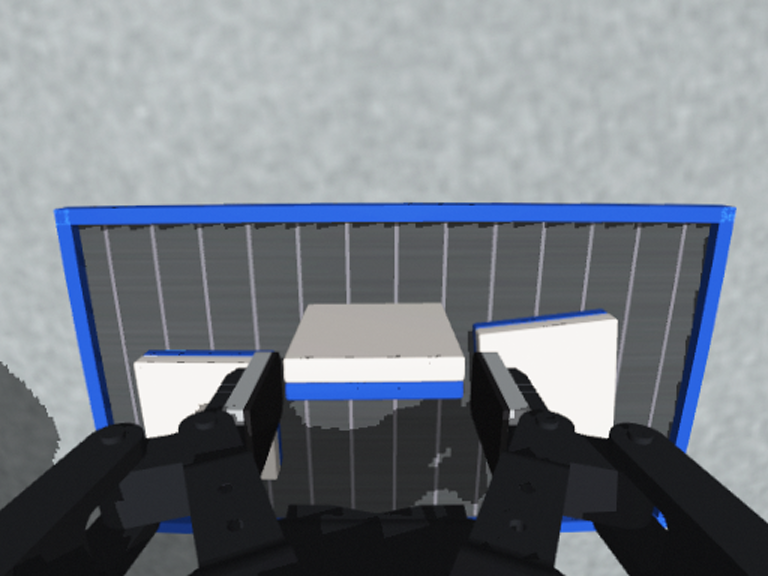

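Call:
play_rows(targets="0 0 -0.025 0 0.3; 0 0 -0.045 0 0.4; 0.025 0 -0.045 0 1; 0.045 0 -0.03 0 1; 0.045 0 -0.01 0 1", force=20)

```text
time_s: 27.7
position: [0.4934, -0.1969, 0.0548]
tool_rot: [[0.178, 0.984, 0.002], [0.984, -0.178, -0.001], [-0.0, 0.002, -1.0]]
ft_force: [0.4, -0.6, -0.0]
grip_width: 0.0079
```

Call:
play_rows(targets="0 0 0.007 0 1; -0.012 0 0.007 0 1; -0.024 0 0.007 0 1; -0.032 0 0.007 0 1; -0.04 0 0.007 0 1")

```text
time_s: 28.2
position: [0.4855, -0.2396, 0.0479]
tool_rot: [[0.181, 0.983, 0.001], [0.983, -0.181, -0.001], [-0.001, 0.001, -1.0]]
ft_force: [0.2, 0.3, -0.2]
grip_width: 0.0001
```

Call:
play_rows(targets="-0.006 0 0 0 1; -0.01 0 0 0 1; -0.01 0 0 0 1; -0.01 0 -0.03 0 1; -0.01 0 -0.055 0 1")

```text
time_s: 28.7
position: [0.4837, -0.2474, 0.103]
tool_rot: [[0.18, 0.984, -0.001], [0.984, -0.18, 0.001], [0.001, -0.001, -1.0]]
ft_force: [-0.2, -0.0, -0.1]
grip_width: -0.0003
```

Run:
```python
from h import *
im=eyes.get_image("wrist");save(im,"w28")
im=eyes.get_image("top");show([b for b in segs(im) if b[0]=="red"]);whites()
a=np.radians(94.8)
go(.629+.029*np.cos(a),-.0727+.029*np.sin(a),.11,94.8)
```

```text
red x 0.4975 y 0.2636 z 0.0079  262x153 ang 6.9 px [171. 239.]
red x 0.6287 y -0.0735 z 0.0141  54x53 ang 4.9 px [299. 184.]
blue local [-0.0072  0.011 ] z 0.0176 [20. 51.] ang 81
blue local [0.0615 0.0049] z 0.0173 [50. 53.] ang 84
t 28.85 p [ 0.4844 -0.2479  0.1036] yaw 79.7 tilt 0.17 w 0.0000 F [-1.   0.3 -0.9] q6 -29
  delta 0.226 0.103 -0.006 turn -0.264 rad (-15 deg) rows>= 5.0
```

View pics/w28.png

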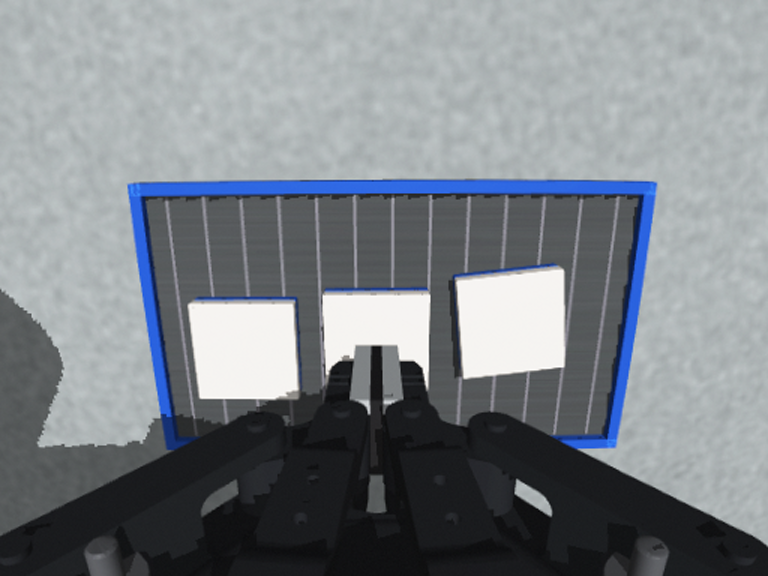

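Call:
play_rows(targets="0.045 0.02 0 -0.1 0; 0.09 0.041 0 -0.2 0; 0.135 0.062 0 -0.264 0; 0.18 0.082 0 -0.264 0; 0.226 0.103 0 -0.264 0")

```text
time_s: 29.35
position: [0.6258, -0.0423, 0.101]
tool_rot: [[-0.083, 0.997, -0.002], [0.997, 0.083, 0.001], [0.001, -0.002, -1.0]]
ft_force: [1.4, -1.0, -0.7]
grip_width: 0.0722
```

Call:
play_rows(targets="0 0 0 0 0; 0 0 0 0 0; 0 0 0 0 0")

```text
time_s: 29.65
position: [0.6247, -0.0451, 0.1015]
tool_rot: [[-0.082, 0.997, -0.002], [0.997, 0.082, 0.0], [0.0, -0.002, -1.0]]
ft_force: [-0.7, -0.3, 0.1]
grip_width: 0.0856
```

Run:
```python
from h import *
s=st()[0];im=eyes.get_image("wrist");o=[b for b in segs(im,s) if b[0]=="red"];show(o)
for b in o:
    if b[4]>45 and b[5]>45 and b[4]<60:
        a=np.radians(94.8); go(b[1]+.029*np.cos(a),b[2]+.029*np.sin(a),.006,94.8)
```

```text
t 29.65 p [ 0.6247 -0.0451  0.1015] yaw 94.7 tilt 0.10 w 0.0856 F [-0.7 -0.3  0.1] q6 -20
red x 0.6296 y -0.0721 z 0.0147  54x54 ang 5.0 px [255. 227.]
t 29.70 p [ 0.6248 -0.0455  0.1018] yaw 94.7 tilt 0.07 w 0.0856 F [ 0.2 -1.   0.1] q6 -20
  delta 0.002 0.003 0.096 turn -0.002 rad (-0 deg) rows>= 1.9
```

Call:
play_rows(targets="0.001 0.003 0.04 0 0; 0.001 0.003 0.08 0 0; 0.001 0.003 0.093 0 0; 0.001 0.003 0.096 0 0; 0.001 0.003 0.096 0 0.3", force=20)

```text
time_s: 30.2
position: [0.6289, -0.0439, 0.0074]
tool_rot: [[-0.082, 0.997, 0.001], [0.997, 0.082, -0.0], [-0.001, 0.001, -1.0]]
ft_force: [0.4, 0.7, 0.9]
grip_width: 0.073
```

Call:
play_rows(targets="0 0 0 0 0.6; 0 0 0 0 0.6; 0 0 -0.02 0 0.6; 0 0 -0.052 0 0.45; 0 0 -0.052 0 0.4")

```text
time_s: 30.7
position: [0.6307, -0.0438, 0.0636]
tool_rot: [[-0.083, 0.997, 0.009], [0.997, 0.083, -0.002], [-0.003, 0.009, -1.0]]
ft_force: [0.7, -0.4, 0.5]
grip_width: 0.0513
```

Call:
play_rows(targets="0 0 0 0 0.39; 0 0 0 0 0.385; 0 0 0 0 0.38; 0 0 0 0 0.375; 0 0 0 0 0.37")

```text
time_s: 31.2
position: [0.6283, -0.0433, 0.0579]
tool_rot: [[-0.083, 0.997, -0.001], [0.997, 0.083, 0.0], [0.0, -0.001, -1.0]]
ft_force: [0.0, -0.6, -1.8]
grip_width: 0.0539
```

Call:
play_rows(targets="0 0 0 0 0.37; 0 0 0 0 0.37; 0 0 0 0 0.37; 0 0 0 0 0.37")

```text
time_s: 31.6
position: [0.6284, -0.0433, 0.0583]
tool_rot: [[-0.083, 0.997, 0.0], [0.997, 0.083, 0.0], [-0.0, 0.0, -1.0]]
ft_force: [0.9, 0.7, -0.9]
grip_width: 0.0539
```

Run:
```python
from h import *
s=st()[0];im=eyes.get_image("wrist");save(im,"w30");held(im);heldpose(im,s)
```

```text
t 31.60 p [ 0.6284 -0.0433  0.0583] yaw 94.8 tilt 0.00 w 0.0539 F [ 0.9  0.7 -0.9] q6 -19
held n 0 top row None
held pts 489 [[0.0334, -0.0154, 0.0427], [0.038, 0.0105, 0.0439], [0.04, 0.0236, 0.0451]]
```

View pics/w30.png

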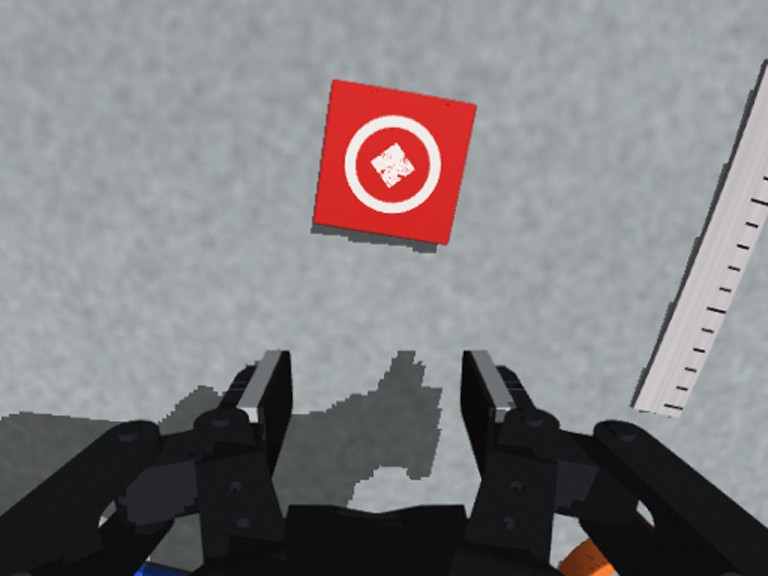

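Call:
play_rows(targets="0 0 -0.04 0 0.2; 0 0 -0.055 0 0; 0 0 -0.055 0 0")

```text
time_s: 31.95
position: [0.6295, -0.0435, 0.1158]
tool_rot: [[-0.083, 0.997, 0.005], [0.997, 0.083, -0.001], [-0.002, 0.005, -1.0]]
ft_force: [0.9, -0.1, -0.1]
grip_width: 0.0855
```

Run:
```python
from h import *
s=st()[0];im=eyes.get_image("wrist");o=[b for b in segs(im,s) if b[0]=="red"];show(o)
show([b for b in segs(eyes.get_image("top")) if b[0]=="red"])
```

```text
t 31.95 p [ 0.6295 -0.0435  0.1158] yaw 94.8 tilt 0.29 w 0.0855 F [ 0.9 -0.1 -0.1] q6 -19
red x 0.6289 y 0.0201 z 0.0146  54x54 ang 85.4 px [257. 104.]
red x 0.5058 y 0.2647 z 0.0079  246x153 ang 6.9 px [172. 221.]
```

Run:
```python
from h import *
go(.6312,.049,.006,85.4)
```

```text
t 32.05 p [ 0.6281 -0.0432  0.1127] yaw 94.8 tilt 0.04 w 0.0856 F [ 1.   0.7 -0.9] q6 -19
  delta 0.092 0.011 0.107 turn 0.163 rad (9 deg) rows>= 2.8
```

Call:
play_rows(targets="0.045 0.005 0 0.1 0; 0.092 0.011 0 0.163 0; 0.092 0.011 0.03 0.163 0; 0.092 0.011 0.05 0.163 0; 0.092 0.011 0.05 0.163 0")

```text
time_s: 32.55
position: [0.6295, 0.0499, 0.0592]
tool_rot: [[0.079, 0.997, -0.008], [0.997, -0.079, 0.001], [0.0, -0.008, -1.0]]
ft_force: [0.1, -0.9, 0.3]
grip_width: 0.0853
```

Run:
```python
from h import *
s=st()[0];im=eyes.get_image("wrist");o=[b for b in segs(im,s) if b[0]=="red"];show(o)
a=np.radians(85.4)
for b in o:
    if 45<b[4]<60: go(b[1]+.029*np.cos(a),b[2]+.029*np.sin(a),.006,85.4)
```

```text
t 32.55 p [0.6295 0.0499 0.0592] yaw 85.4 tilt 0.46 w 0.0853 F [ 0.1 -0.9  0.3] q6 -2
red x 0.6290 y 0.0210 z 0.0146  55x54 ang 85.3 px [254. 253.]
red x 0.4989 y 0.1871 z 0.0070  3x12 ang 80.7 px [8. 2.]
t 32.60 p [0.6306 0.0495 0.0613] yaw 85.4 tilt 0.26 w 0.0852 F [ 0.9 -0.4  0.7] q6 -2
  delta 0.001 0.001 0.055 turn 0.000 rad (0 deg) rows>= 1.1
```

Call:
play_rows(targets="0.001 0.001 0.035 0 0; 0.001 0.001 0.054 0 0; 0.001 0.001 0.056 0 0.3; 0.001 0.001 0.056 0 0.6; 0.001 0.001 0.056 0 0.6", force=20)

```text
time_s: 33.1
position: [0.6336, 0.05, 0.0091]
tool_rot: [[0.08, 0.997, 0.002], [0.997, -0.08, -0.0], [-0.0, 0.002, -1.0]]
ft_force: [-0.5, -1.1, 2.4]
grip_width: 0.051
```

Call:
play_rows(targets="0 0 0 0 0.6; 0 0 -0.02 0 0.6; 0 0 -0.053 0 0.6; 0 0 -0.053 0 0.4; 0 0 -0.053 0 0.385")

```text
time_s: 33.6
position: [0.6332, 0.0502, 0.0614]
tool_rot: [[0.08, 0.997, 0.002], [0.997, -0.08, -0.0], [-0.0, 0.002, -1.0]]
ft_force: [-0.2, 1.7, -0.5]
grip_width: 0.0527
```

Call:
play_rows(targets="0 0 0 0 0.38; 0 0 0 0 0.378; 0 0 0 0 0.376; 0 0 0 0 0.374")

```text
time_s: 34.0
position: [0.6327, 0.0502, 0.0599]
tool_rot: [[0.08, 0.997, -0.001], [0.997, -0.08, 0.0], [0.0, -0.001, -1.0]]
ft_force: [-0.4, 0.4, 0.4]
grip_width: 0.0534
```

Run:
```python
from h import *
s=st()[0];im=eyes.get_image("wrist");save(im,"w31");held(im);heldpose(im,s)
```

```text
t 34.00 p [0.6327 0.0502 0.0599] yaw 85.4 tilt 0.04 w 0.0534 F [-0.4  0.4  0.4] q6 -2
held n 805 top row 230
held pts 5293 [[0.0019, -0.0231, 0.0032], [0.0151, -0.0, 0.0072], [0.0205, 0.0229, 0.0493]]
back tilt 4.9 deg (x per z), x at z=0 0.0151
```

View pics/w31.png

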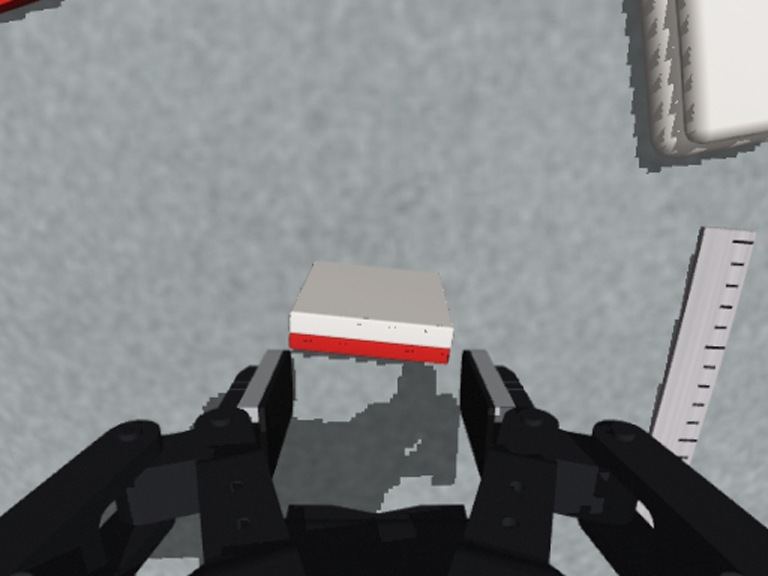

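Run:
```python
from h import *
for i in range(4):
    s=st()[0];im=eyes.get_image("wrist");held(im);heldpose(im,s)
save(im,"w32")
```

```text
t 34.05 p [0.6328 0.0502 0.06  ] yaw 85.4 tilt 0.03 w 0.0534 F [-0.5 -0.6 -0.3] q6 -2
held n 0 top row None
held pts 3714 [[0.0129, -0.023, 0.0037], [0.022, -0.0, 0.0056], [0.0286, 0.023, 0.0473]]
back tilt -8.1 deg (x per z), x at z=0 0.0283
t 34.10 p [0.6328 0.0502 0.0601] yaw 85.4 tilt 0.01 w 0.0533 F [0.7 0.1 0.2] q6 -2
held n 0 top row None
held pts 2946 [[0.0203, -0.0231, 0.0037], [0.0288, -0.0, 0.0061], [0.0365, 0.023, 0.0093]]
t 34.15 p [0.6328 0.0503 0.0602] yaw 85.4 tilt 0.01 w 0.0538 F [0.2 0.2 0.4] q6 -2
held n 0 top row None
held pts 3402 [[0.0092, -0.0229, 0.0056], [0.0319, 0.0019, 0.0095], [0.0397, 0.0231, 0.0493]]
back tilt -27.5 deg (x per z), x at z=0 0.0349
t 34.20 p [0.6328 0.0503 0.0603] yaw 85.4 tilt 0.00 w 0.0529 F [-0.1  0.   0.2] q6 -2
held n 0 top row None
held pts 3236 [[0.0111, -0.0229, 0.0218], [0.0276, 0.0012, 0.0332], [0.0396, 0.0231, 0.0482]]
back tilt -46.5 deg (x per z), x at z=0 0.0627
```

View pics/w32.png

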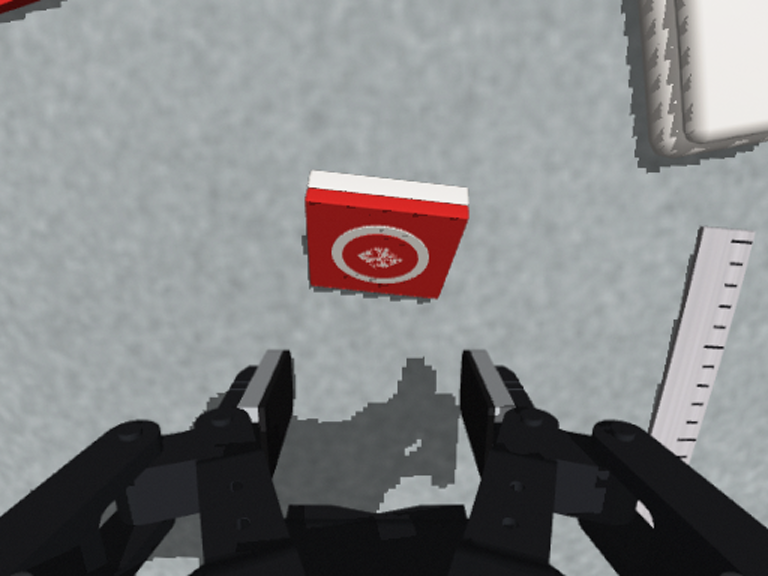

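Call:
play_rows(targets="0 0 -0.03 0 0.2; 0 0 -0.05 0 0; 0 0 -0.05 0 0; 0 0 -0.05 0 0")

```text
time_s: 34.65
position: [0.6326, 0.0503, 0.11]
tool_rot: [[0.08, 0.997, -0.0], [0.997, -0.08, 0.0], [0.0, -0.0, -1.0]]
ft_force: [-0.2, -0.4, -0.2]
grip_width: 0.0854
```

Run:
```python
from h import *
s=st()[0];im=eyes.get_image("wrist");o=[b for b in segs(im,s) if b[0]=="red"];show(o);save(im,"w33")
```

```text
t 34.65 p [0.6326 0.0503 0.11  ] yaw 85.4 tilt 0.00 w 0.0854 F [-0.2 -0.4 -0.2] q6 -2
red x 0.6395 y 0.0973 z 0.0146  54x54 ang 79.1 px [255. 127.]
red x 0.5055 y 0.1910 z 0.0082  99x9 ang 7.0 px [60. 14.]
```

View pics/w33.png

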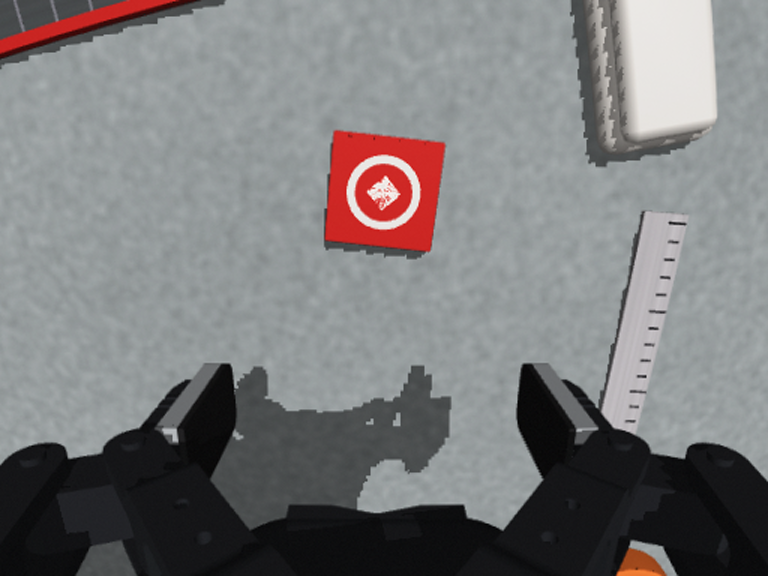

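Run:
```python
from h import *
go(.6444,.1228,.006,79.1)
```

```text
t 34.70 p [0.6323 0.0503 0.1093] yaw 85.4 tilt 0.09 w 0.0854 F [-0.6  0.7 -0.4] q6 -2
  delta 0.073 0.006 0.103 turn 0.110 rad (6 deg) rows>= 2.5
```

Call:
play_rows(targets="0.04 0.003 0 0.1 0; 0.073 0.006 0 0.11 0; 0.073 0.006 0.03 0.11 0; 0.073 0.006 0.05 0.11 0; 0.073 0.006 0.05 0.11 0")

```text
time_s: 35.2
position: [0.6425, 0.1227, 0.0561]
tool_rot: [[0.188, 0.982, -0.008], [0.982, -0.188, -0.0], [-0.002, -0.008, -1.0]]
ft_force: [0.7, 0.1, -0.1]
grip_width: 0.0852
```

Run:
```python
from h import *
s=st()[0];im=eyes.get_image("wrist");o=[b for b in segs(im,s) if b[0]=="red"];show(o)
a=np.radians(79.1)
for b in o:
    if 45<b[4]<60: go(b[1]+.026*np.cos(a),b[2]+.026*np.sin(a),.006,79.1)
```

```text
t 35.20 p [0.6425 0.1227 0.0561] yaw 79.1 tilt 0.46 w 0.0852 F [ 0.7  0.1 -0.1] q6 11
red x 0.6398 y 0.0985 z 0.0146  54x53 ang 79.3 px [255. 249.]
red x 0.5624 y 0.2184 z 0.0084  146x46 ang 7.1 px [127.  93.]
red x 0.5803 y 0.2398 z 0.0074  55x13 ang 19.3 px [110.  33.]
t 35.25 p [0.6436 0.1225 0.0583] yaw 79.1 tilt 0.25 w 0.0853 F [ 0.5 -0.3 -0.3] q6 11
  delta 0.002 0.001 0.052 turn 0.000 rad (0 deg) rows>= 1.0
t 35.25 p [0.6436 0.1225 0.0583] yaw 79.1 tilt 0.25 w 0.0853 F [ 0.5 -0.3 -0.3] q6 11
  delta 0.129 -0.084 0.053 turn 0.000 rad (0 deg) rows>= 3.3
```

Call:
play_rows(targets="0.001 0.001 0.035 0 0; 0.001 0.001 0.051 0 0; 0.001 0.001 0.053 0 0.3; 0.001 0.001 0.053 0 0.6; 0.001 0.001 0.053 0 0.6", force=20)

```text
time_s: 35.75
position: [0.6466, 0.1232, 0.0092]
tool_rot: [[0.189, 0.982, 0.003], [0.982, -0.189, -0.0], [0.0, 0.003, -1.0]]
ft_force: [-0.2, -0.3, 1.0]
grip_width: 0.0517
```

Call:
play_rows(targets="0 0 0 0 0.6; 0 0 -0.02 0 0.6; 0 0 -0.052 0 0.6; 0 0 -0.052 0 0.6; 0 0 -0.052 0 0.6")

```text
time_s: 36.25
position: [0.6461, 0.1234, 0.0602]
tool_rot: [[0.189, 0.982, 0.002], [0.982, -0.189, 0.0], [0.0, 0.002, -1.0]]
ft_force: [0.2, 0.0, -0.9]
grip_width: 0.0515
```

Call:
play_rows(targets="0 0 0 0 0.6; 0 0 0 0 0.45; 0 0 0 0 0.4; 0 0 0 0 0.39")

```text
time_s: 36.65
position: [0.6457, 0.1233, 0.0588]
tool_rot: [[0.189, 0.982, -0.001], [0.982, -0.189, 0.0], [-0.0, -0.001, -1.0]]
ft_force: [0.2, -0.3, -1.0]
grip_width: 0.0521
```

Run:
```python
from h import *
s=st()[0];im=eyes.get_image("wrist");save(im,"w34");held(im);heldpose(im,s)
```

```text
t 36.65 p [0.6457 0.1233 0.0588] yaw 79.1 tilt 0.05 w 0.0521 F [ 0.2 -0.3 -1. ] q6 11
held n 7853 top row 246
held pts 7805 [[-0.0388, -0.023, -0.0063], [-0.0148, -0.0, -0.0048], [0.0006, 0.023, 0.0056]]
back tilt -2.9 deg (x per z), x at z=0 0.0006
```

View pics/w34.png

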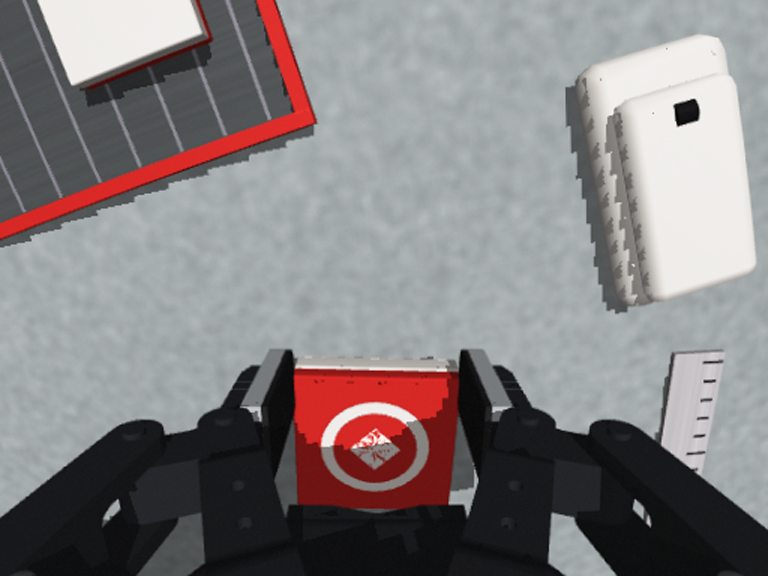

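Held flat and settled. Ease off slowly.

Call:
play_rows(targets="0 0 0 0 0.385; 0 0 0 0 0.38; 0 0 0 0 0.377")

```text
time_s: 37.0
position: [0.6458, 0.1233, 0.0593]
tool_rot: [[0.189, 0.982, -0.0], [0.982, -0.189, 0.0], [0.0, -0.0, -1.0]]
ft_force: [-0.5, -0.3, -0.9]
grip_width: 0.0532
```

Run:
```python
from h import *
s=st()[0];im=eyes.get_image("wrist");held(im);heldpose(im,s)
```

```text
t 37.00 p [0.6458 0.1233 0.0593] yaw 79.1 tilt 0.00 w 0.0532 F [-0.5 -0.3 -0.9] q6 11
held n 7856 top row 246
held pts 7839 [[-0.0388, -0.023, -0.0065], [-0.0147, -0.0, -0.005], [0.0007, 0.0231, 0.0055]]
back tilt -2.3 deg (x per z), x at z=0 0.0005
```

Call:
play_rows(targets="0 0 0 0 0.375; 0 0 0 0 0.373")

```text
time_s: 37.25
position: [0.6458, 0.1233, 0.0593]
tool_rot: [[0.189, 0.982, 0.0], [0.982, -0.189, -0.0], [-0.0, 0.0, -1.0]]
ft_force: [0.4, -0.9, -0.7]
grip_width: 0.0538
```

Run:
```python
from h import *
s=st()[0];im=eyes.get_image("wrist");held(im);heldpose(im,s)
```

```text
t 37.25 p [0.6458 0.1233 0.0593] yaw 79.1 tilt 0.00 w 0.0538 F [ 0.4 -0.9 -0.7] q6 11
held n 7837 top row 246
held pts 7855 [[-0.0389, -0.0231, -0.0066], [-0.0148, -0.0, -0.0051], [0.0006, 0.0231, 0.0054]]
back tilt -2.7 deg (x per z), x at z=0 0.0005
```

Call:
play_rows(targets="0 0 0 0 0.371; 0 0 0 0 0.37")

```text
time_s: 37.5
position: [0.6458, 0.1233, 0.0593]
tool_rot: [[0.189, 0.982, 0.0], [0.982, -0.189, -0.0], [-0.0, 0.0, -1.0]]
ft_force: [-0.4, 1.0, -0.6]
grip_width: 0.0543
```

Run:
```python
from h import *
s=st()[0];im=eyes.get_image("wrist");held(im);heldpose(im,s)
```

```text
t 37.50 p [0.6458 0.1233 0.0593] yaw 79.1 tilt 0.00 w 0.0543 F [-0.4  1.  -0.6] q6 11
held n 1011 top row 230
held pts 6009 [[-0.0003, -0.023, 0.003], [0.0141, 0.0, 0.0112], [0.0222, 0.023, 0.0492]]
back tilt 11.9 deg (x per z), x at z=0 0.0116
```

Call:
play_rows(targets="0 0 0.008 0 0.34; 0 0 0.014 0 0.34")

```text
time_s: 37.75
position: [0.6456, 0.1233, 0.0446]
tool_rot: [[0.189, 0.982, -0.0], [0.982, -0.189, -0.0], [-0.0, -0.0, -1.0]]
ft_force: [-0.3, -0.4, -0.0]
grip_width: 0.0563
```

Run:
```python
from h import *
s=st()[0];im=eyes.get_image("wrist");held(im);heldpose(im,s);save(im,"w35")
```

```text
t 37.75 p [0.6456 0.1233 0.0446] yaw 79.1 tilt 0.02 w 0.0563 F [-0.3 -0.4 -0. ] q6 11
held n 0 top row None
held pts 1588 [[0.0282, -0.0227, 0.0288], [0.035, 0.0039, 0.0301], [0.0399, 0.0233, 0.0314]]
```

View pics/w35.png

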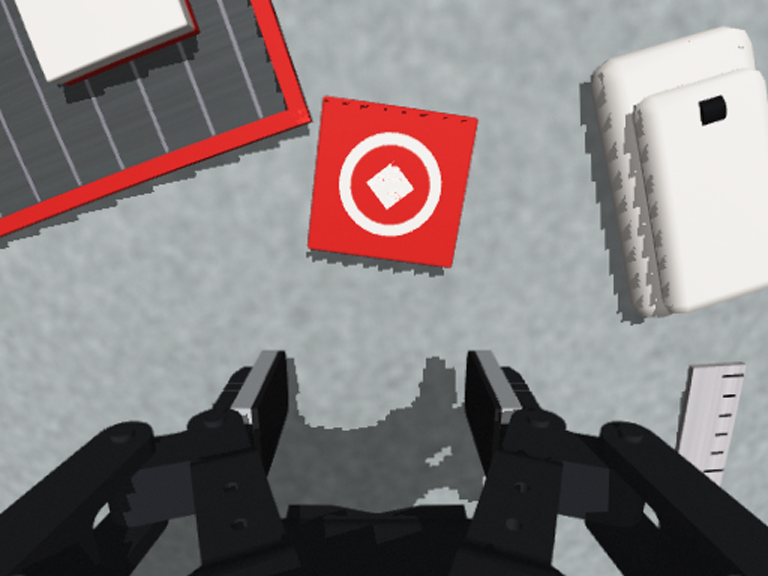

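Call:
play_rows(targets="0 0 -0.03 0 0.2; 0 0 -0.05 0 0; 0 0 -0.05 0 0; 0 0 -0.05 0 0")

```text
time_s: 38.2
position: [0.6455, 0.1233, 0.0947]
tool_rot: [[0.189, 0.982, -0.001], [0.982, -0.189, -0.0], [-0.0, -0.001, -1.0]]
ft_force: [-0.1, -0.9, 0.1]
grip_width: 0.085
```

Run:
```python
from h import *
s=st()[0];im=eyes.get_image("wrist");o=[b for b in segs(im,s) if b[0]=="red"];show(o)
for b in o:
    if 45<b[4]<60 and 45<b[5]<60:
        a0=b[6] if b[6]>45 else b[6]+90
        a=np.radians(a0); print(a0);go(b[1]-.031*np.cos(a),b[2]-.031*np.sin(a),.006,a0)
```

```text
t 38.20 p [0.6455 0.1233 0.0947] yaw 79.1 tilt 0.03 w 0.0850 F [-0.1 -0.9  0.1] q6 11
red x 0.6607 y 0.1777 z 0.0146  54x53 ang 71.1 px [258. 116.]
red x 0.5467 y 0.2225 z 0.0083  176x58 ang 7.0 px [130.  96.]
red x 0.5837 y 0.2421 z 0.0078  58x23 ang 31.3 px [132.  39.]
71.12327575683594
t 38.25 p [0.6452 0.1233 0.0941] yaw 79.1 tilt 0.11 w 0.0854 F [ 0.7 -1.2 -0.4] q6 11
  delta 0.026 0.001 0.088 turn 0.139 rad (8 deg) rows>= 1.8
```

Call:
play_rows(targets="0.026 0.001 0 0.139 0; 0.026 0.001 0.03 0.139 0; 0.026 0.001 0.06 0.139 0.1; 0.026 0.001 0.083 0.139 0.1; 0.026 0.001 0.088 0.139 0.1", force=20)

```text
time_s: 38.75
position: [0.6495, 0.1485, 0.003]
tool_rot: [[0.323, 0.946, -0.007], [0.946, -0.323, -0.0], [-0.003, -0.007, -1.0]]
ft_force: [-0.4, -0.6, -0.2]
grip_width: 0.0769
```

Call:
play_rows(targets="0 0 0.001 0 0.3; 0 0 0.001 0 0.6; 0 0 0.001 0 0.6; 0 0 0.001 0 0.6")

```text
time_s: 39.15
position: [0.6521, 0.1487, 0.0073]
tool_rot: [[0.323, 0.946, 0.002], [0.946, -0.323, 0.0], [0.001, 0.002, -1.0]]
ft_force: [-0.4, 0.3, -1.1]
grip_width: 0.0519
```

Run:
```python
from h import *
s=st()[0];im=eyes.get_image("wrist");save(im,"w36")
show([b for b in segs(im,s) if b[0]=="red"])
```

```text
t 39.15 p [0.6521 0.1487 0.0073] yaw 71.1 tilt 0.10 w 0.0519 F [-0.4  0.3 -1.1] q6 22
red x 0.6618 y 0.1783 z 0.0147  54x53 ang 71.8 px [250. 184.]
red x 0.5812 y 0.2336 z 0.0083  107x71 ang 7.3 px [103. 133.]
red x 0.5920 y 0.2506 z 0.0075  63x33 ang 50.2 px [47. 77.]
```

View pics/w36.png

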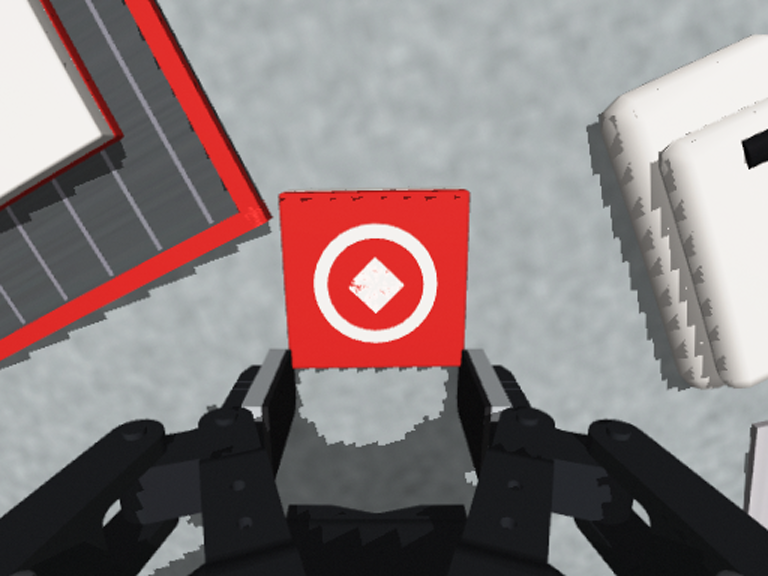

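Call:
play_rows(targets="0 0 -0.02 0 0.6; -0.02 0 -0.052 0 0.6; -0.06 0 -0.052 0 0.6; -0.06 0 -0.052 0 0.6; -0.06 0 -0.052 0 0.6")

```text
time_s: 39.7
position: [0.6323, 0.0914, 0.0587]
tool_rot: [[0.324, 0.946, 0.0], [0.946, -0.324, 0.0], [0.0, 0.0, -1.0]]
ft_force: [-0.3, -0.2, -1.4]
grip_width: 0.0521
```

Call:
play_rows(targets="0 0 0 0 0.6; 0 0 0 0 0.42; 0 0 0 0 0.39; 0 0 0 0 0.38; 0 0 0 0 0.376")

```text
time_s: 40.2
position: [0.6323, 0.0921, 0.0582]
tool_rot: [[0.323, 0.946, -0.0], [0.946, -0.323, 0.0], [-0.0, -0.0, -1.0]]
ft_force: [-0.5, 0.5, -0.4]
grip_width: 0.0532
```

Run:
```python
from h import *
s=st()[0];im=eyes.get_image("wrist");save(im,"w37")
show([b for b in segs(im,s) if b[0]=="red"])
```

```text
t 40.20 p [0.6323 0.0921 0.0582] yaw 71.2 tilt 0.01 w 0.0532 F [-0.5  0.5 -0.4] q6 17
red x 0.6417 y 0.1212 z 0.0639  55x54 ang 72.0 px [250. 185.]
red x 0.5667 y 0.2045 z 0.0082  141x20 ang 7.1 px [102.  71.]
red x 0.5594 y 0.2200 z 0.0077  58x20 ang 26.7 px [65. 43.]
```

View pics/w37.png

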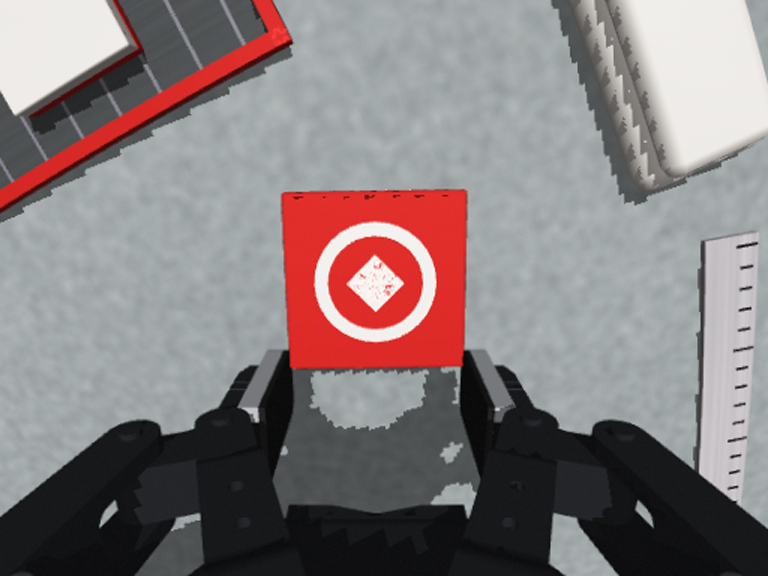

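Call:
play_rows(targets="0 0 0 0 0.374; 0 0 0 0 0.3735")

```text
time_s: 40.45
position: [0.6323, 0.0919, 0.0583]
tool_rot: [[0.323, 0.946, 0.0], [0.946, -0.323, -0.0], [-0.0, 0.0, -1.0]]
ft_force: [0.7, 0.1, 0.1]
grip_width: 0.0536
```

```bash
cat >> h.py <<'E'
def redtop(im):
    hsv=cv2.cvtColor(im["pixels"],cv2.COLOR_RGB2HSV)[60:345,185:315]
    m=cv2.inRange(hsv,(0,120,60),(8,255,255)); v,u=np.nonzero(m); print("red n",len(v),"rows",v.min()+60 if len(v) else 0,v.max()+60 if len(v) else 0)
E
python3 - <<'E'
from h import *
s=st()[0];im=eyes.get_image("wrist");redtop(im)
E
```

```text
t 40.45 p [0.6323 0.0919 0.0583] yaw 71.2 tilt 0.00 w 0.0536 F [0.7 0.1 0.1] q6 17
red n 11365 rows 126 245
```

Call:
play_rows(targets="0 0 0 0 0.373; 0 0 0 0 0.3725")

```text
time_s: 40.7
position: [0.6323, 0.0919, 0.0583]
tool_rot: [[0.323, 0.946, -0.0], [0.946, -0.323, 0.0], [0.0, -0.0, -1.0]]
ft_force: [0.1, -0.1, -0.6]
grip_width: 0.0538
```

Run:
```python
from h import *
s=st()[0];im=eyes.get_image("wrist");redtop(im)
```

```text
t 40.70 p [0.6323 0.0919 0.0583] yaw 71.1 tilt 0.00 w 0.0538 F [ 0.1 -0.1 -0.6] q6 17
red n 10765 rows 129 245
```

Call:
play_rows(targets="0 0 0 0 0.372; 0 0 0 0 0.3715")

```text
time_s: 40.95
position: [0.6323, 0.0919, 0.0583]
tool_rot: [[0.323, 0.946, -0.0], [0.946, -0.323, -0.0], [-0.0, -0.0, -1.0]]
ft_force: [0.1, -0.2, -1.0]
grip_width: 0.0533
```

Run:
```python
from h import *
s=st()[0];im=eyes.get_image("wrist");redtop(im);save(im,"w38")
```

```text
t 40.95 p [0.6323 0.0919 0.0583] yaw 71.2 tilt 0.00 w 0.0533 F [ 0.1 -0.2 -1. ] q6 17
red n 7000 rows 166 247
```

It is turning now, slowly and still held; hold this setting.

Call:
play_rows(targets="0 0 0 0 0.3718; 0 0 0 0 0.3718")

```text
time_s: 41.2
position: [0.6323, 0.0919, 0.0583]
tool_rot: [[0.323, 0.946, -0.0], [0.946, -0.323, 0.0], [0.0, -0.0, -1.0]]
ft_force: [-0.3, -0.0, -1.5]
grip_width: 0.0537
```

Run:
```python
from h import *
s=st()[0];im=eyes.get_image("wrist");redtop(im);save(im,"w39")
```

```text
t 41.20 p [0.6323 0.0919 0.0583] yaw 71.1 tilt 0.00 w 0.0537 F [-0.3 -0.  -1.5] q6 17
red n 7313 rows 166 247
```

View pics/w39.png

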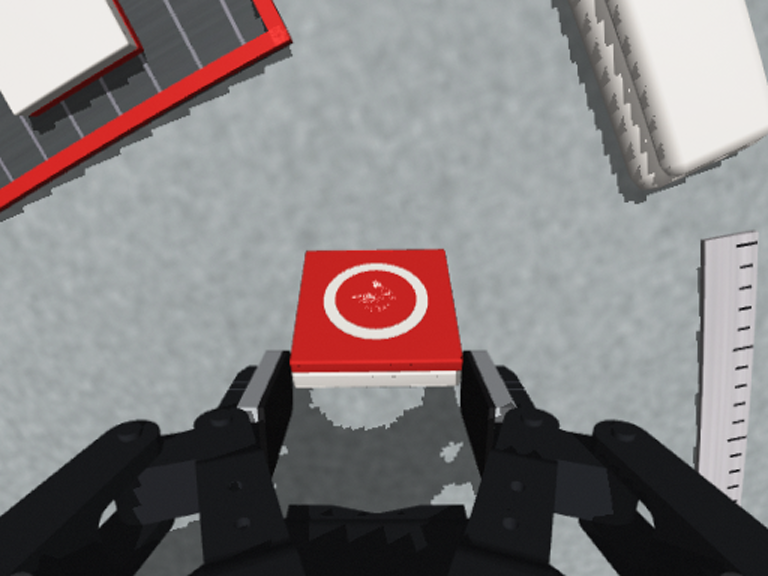

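```bash
cat >> h.py <<'E'
def redtilt(im,s):
    P=cloud(im,s);L=(P-s["position"])@np.array(s["tool_rot"])
    hsv=cv2.cvtColor(im["pixels"],cv2.COLOR_RGB2HSV)
    m=(cv2.inRange(hsv,(0,120,60),(8,255,255))>0)&(abs(L[...,1])<.024)&(L[...,0]<.06)&(L[...,2]<.055)&(L[...,2]>-.02)
    q=L[m]
    if len(q)<50: print("no red");return
    u,sv,vt=np.linalg.svd(q-q.mean(0),full_matrices=False);n=vt[2]*np.sign(vt[2][0])
    print("front normal",n.round(3),"deg from horizontal %.1f"%np.degrees(np.arcsin(-n[2])),"x range",np.percentile(q[:,0],[1,99]).round(4),"z range",np.percentile(q[:,2],[1,99]).round(4))
E
python3 - <<'E'
from h import *
s=st()[0];im=eyes.get_image("wrist");redtilt(im,s)
E
```

```text
t 41.25 p [0.6323 0.0919 0.0583] yaw 71.1 tilt 0.00 w 0.0530 F [-0.6 -0.4 -0.4] q6 17
front normal [ 0.871 -0.008 -0.491] deg from horizontal 29.4 x range [0.0027 0.0311] z range [-0.008   0.0384]
```

Call:
play_rows(targets="0 0 0 0 0.3712; 0 0 0 0 0.371")

```text
time_s: 41.5
position: [0.6323, 0.0919, 0.0583]
tool_rot: [[0.323, 0.946, 0.0], [0.946, -0.323, -0.0], [0.0, 0.0, -1.0]]
ft_force: [-0.7, -0.6, -0.6]
grip_width: 0.054
```

Run:
```python
from h import *
s=st()[0];im=eyes.get_image("wrist");redtop(im);redtilt(im,s)
```

```text
t 41.50 p [0.6323 0.0919 0.0583] yaw 71.1 tilt 0.00 w 0.0540 F [-0.7 -0.6 -0.6] q6 17
red n 6982 rows 166 247
front normal [ 0.874 -0.008 -0.486] deg from horizontal 29.1 x range [0.0026 0.031 ] z range [-0.0081  0.0385]
```

Call:
play_rows(targets="0 0 0 0 0.3705; 0 0 0 0 0.3702")

```text
time_s: 41.75
position: [0.6323, 0.0919, 0.0583]
tool_rot: [[0.323, 0.946, 0.0], [0.946, -0.323, -0.0], [-0.0, 0.0, -1.0]]
ft_force: [0.2, -0.2, -0.4]
grip_width: 0.0539
```

Run:
```python
from h import *
s=st()[0];im=eyes.get_image("wrist");redtop(im);redtilt(im,s)
```

```text
t 41.75 p [0.6323 0.0919 0.0583] yaw 71.1 tilt 0.00 w 0.0539 F [ 0.2 -0.2 -0.4] q6 17
red n 7252 rows 166 247
front normal [ 0.873 -0.008 -0.488] deg from horizontal 29.2 x range [0.0026 0.031 ] z range [-0.0081  0.0384]
```

Call:
play_rows(targets="0 0 0 0 0.37; 0 0 0 0 0.3698")

```text
time_s: 42.0
position: [0.6323, 0.0919, 0.0583]
tool_rot: [[0.323, 0.946, -0.0], [0.946, -0.323, 0.0], [-0.0, -0.0, -1.0]]
ft_force: [0.6, -0.3, -0.4]
grip_width: 0.0536
```

Run:
```python
from h import *
s=st()[0];im=eyes.get_image("wrist");redtop(im);redtilt(im,s)
```

```text
t 42.00 p [0.6323 0.0919 0.0583] yaw 71.1 tilt 0.00 w 0.0536 F [ 0.6 -0.3 -0.4] q6 17
red n 7248 rows 166 247
front normal [ 0.873 -0.007 -0.488] deg from horizontal 29.2 x range [0.0027 0.031 ] z range [-0.008   0.0384]
```

Call:
play_rows(targets="0.02 0 -0.04 0 0.3705; 0.03 0 -0.05 0 0.3705; 0.036 0 -0.055 0 0.3705; 0.039 0 -0.058 0 0.3705; 0.04 0 -0.06 0 0.3705")

```text
time_s: 42.55
position: [0.6448, 0.1297, 0.1175]
tool_rot: [[0.323, 0.946, -0.002], [0.946, -0.323, -0.0], [-0.001, -0.002, -1.0]]
ft_force: [-0.1, -0.5, -0.5]
grip_width: 0.0541
```

Run:
```python
from h import *
s=st()[0];im=eyes.get_image("wrist");redtop(im);redtilt(im,s);save(im,"w40")
```

```text
t 42.55 p [0.6448 0.1297 0.1175] yaw 71.2 tilt 0.10 w 0.0541 F [-0.1 -0.5 -0.5] q6 20
red n 4952 rows 60 248
front normal [ 0.994 -0.006 -0.107] deg from horizontal 6.2 x range [0.0016 0.0103] z range [-0.0066  0.0466]
```

View pics/w40.png

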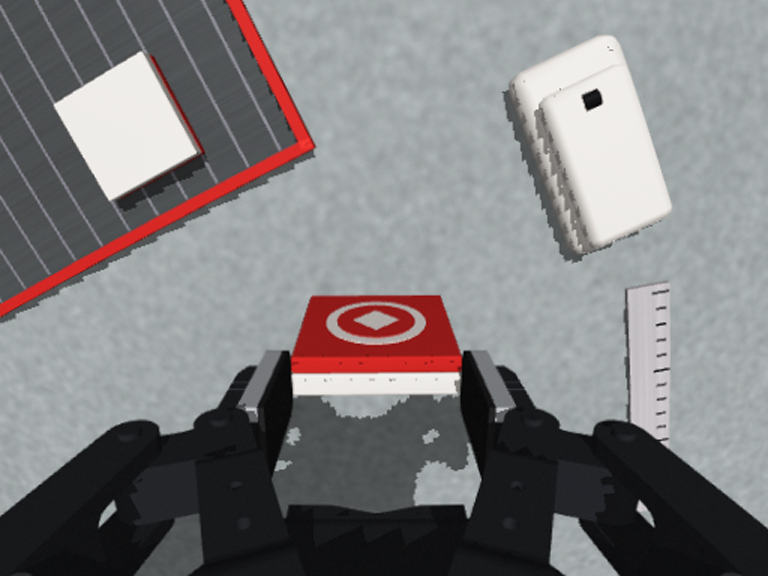

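Call:
play_rows(targets="0 0 0 0 0.45; 0 0 0 0 0.6; 0 0 0 0 0.6", force=30)

```text
time_s: 42.9
position: [0.6451, 0.1294, 0.1179]
tool_rot: [[0.323, 0.946, -0.001], [0.946, -0.323, -0.0], [-0.0, -0.001, -1.0]]
ft_force: [-0.2, -0.2, -1.3]
grip_width: 0.0507
```

Run:
```python
from h import *
s=st()[0];im=eyes.get_image("wrist");redtilt(im,s)
whites()
go(.5083,.2375,.11,96.9)
```

```text
t 42.90 p [0.6451 0.1294 0.1179] yaw 71.1 tilt 0.04 w 0.0507 F [-0.2 -0.2 -1.3] q6 20
front normal [ 0.994 -0.004 -0.109] deg from horizontal 6.2 x range [0.0017 0.0103] z range [-0.006   0.0468]
blue local [-0.0076 -0.0055] z 0.0173 [54. 54.] ang 80
t 43.00 p [0.6452 0.1296 0.1181] yaw 71.1 tilt 0.02 w 0.0510 F [ 0.4 -0.6 -0.3] q6 20
  delta 0.058 -0.164 0.008 turn -0.450 rad (-26 deg) rows>= 3.5
```

Call:
play_rows(targets="0.014 -0.04 0.004 -0.12 0.6; 0.028 -0.08 0.008 -0.24 0.6; 0.042 -0.12 0.008 -0.36 0.6; 0.058 -0.164 0.008 -0.45 0.6; 0.058 -0.164 0.008 -0.45 0.6")

```text
time_s: 43.5
position: [0.5045, 0.2404, 0.1105]
tool_rot: [[-0.127, 0.992, -0.003], [0.992, 0.127, 0.0], [0.001, -0.002, -1.0]]
ft_force: [-0.3, -0.8, -0.1]
grip_width: 0.0509
```

Call:
play_rows(targets="0 0 0 0 0.6; 0 0 0 0 0.6")

```text
time_s: 43.7
position: [0.5096, 0.2372, 0.1104]
tool_rot: [[-0.12, 0.993, 0.001], [0.993, 0.12, 0.0], [-0.0, 0.001, -1.0]]
ft_force: [0.3, -0.1, -1.4]
grip_width: 0.0511
```

Run:
```python
from h import *
s=st()[0];im=eyes.get_image("wrist");redtilt(im,s);save(im,"w41")
go(.5083,.2375,.051,96.9)
```

```text
t 43.70 p [0.5096 0.2372 0.1104] yaw 96.9 tilt 0.05 w 0.0511 F [ 0.3 -0.1 -1.4] q6 6
front normal [ 0.994 -0.004 -0.108] deg from horizontal 6.2 x range [0.0019 0.0104] z range [-0.0059  0.0467]
t 43.75 p [0.5097 0.237  0.1103] yaw 96.8 tilt 0.03 w 0.0509 F [ 0.1 -0.8 -0.1] q6 6
  delta 0.001 -0.001 0.059 turn -0.001 rad (-0 deg) rows>= 1.2
```

View pics/w41.png

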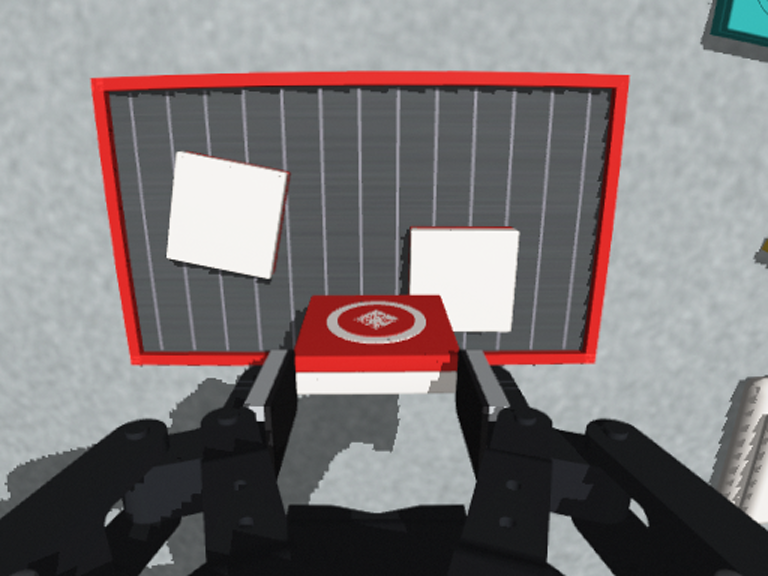

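```bash
cat >> h.py <<'E'
def wrect(im,s,cx,cy,a,nm=""):
    P=cloud(im,s);hsv=cv2.cvtColor(im["pixels"],cv2.COLOR_RGB2HSV)
    a=np.radians(a);R=np.array([[np.cos(a),np.sin(a)],[-np.sin(a),np.cos(a)]])
    L=(P[...,:2]-[cx,cy])@R.T
    m=cv2.inRange(hsv,(0,0,110),(180,70,255)); m[(P[...,2]<.012)|(P[...,2]>.023)|(abs(L[...,0])>.13)|(abs(L[...,1])>.08)]=0
    m=cv2.morphologyEx(m,cv2.MORPH_OPEN,np.ones((3,3),np.uint8))
    cs,_=cv2.findContours(m,cv2.RETR_EXTERNAL,cv2.CHAIN_APPROX_NONE)
    for c in cs:
        if cv2.contourArea(c)<150: continue
        mm=np.zeros(m.shape,np.uint8);cv2.drawContours(mm,[c],-1,1,-1); mm[m==0]=0
        q=L[mm>0]*1000; print(nm,"rect",[np.round(v,1) for v in cv2.minAreaRect(q.astype(np.float32))],"z %.4f std %.4f"%(P[mm>0][:,2].mean(),P[mm>0][:,2].std()))
E
python3 - <<'E'
from h import *
s=st()[0];im=eyes.get_image("wrist");wrect(im,s,.4977,.2635,6.9,"red")
show([b for b in segs(im,s) if b[0]=="red"])
E
```

```text
t 43.75 p [0.5097 0.237  0.1103] yaw 96.8 tilt 0.03 w 0.0509 F [ 0.1 -0.8 -0.1] q6 6
red rect [array([ 52.1, -24.8]), array([53.9, 53.6]), np.float64(89.8)] z 0.0174 std 0.0009
red rect [array([-66.9,   9. ]), array([54.5, 54.4]), np.float64(78.1)] z 0.0174 std 0.0008
red x 0.5080 y 0.2466 z 0.1028  56x28 ang 6.8 px [250. 224.]
red x 0.4977 y 0.2640 z 0.0082  262x153 ang 7.0 px [239. 126.]
```

Run:
```python
from h import *
go(.507,.303,.11,6.9)
```

```text
t 43.80 p [0.5096 0.2369 0.1102] yaw 96.8 tilt 0.02 w 0.0510 F [-0.5 -0.6  0.1] q6 6
  delta 0.066 0.005 0.000 turn 1.570 rad (90 deg) rows>= 10.5
```

Call:
play_rows(targets="0.015 0.001 0 0.149 0.6; 0.03 0.002 0 0.298 0.6; 0.045 0.003 0 0.447 0.6; 0.06 0.004 0 0.596 0.6; 0.066 0.005 0 0.745 0.6")

```text
time_s: 44.3
position: [0.5063, 0.3042, 0.11]
tool_rot: [[0.59, 0.808, -0.0], [0.808, -0.59, 0.0], [0.0, -0.0, -1.0]]
ft_force: [0.7, -0.0, 0.1]
grip_width: 0.0505
```

Call:
play_rows(targets="0 0 0 0.149 0.6; 0 0 0 0.298 0.6; 0 0 0 0.447 0.6; 0 0 0 0.596 0.6; 0 0 0 0.745 0.6")

```text
time_s: 44.8
position: [0.5065, 0.3031, 0.1101]
tool_rot: [[0.981, 0.193, -0.0], [0.193, -0.981, -0.0], [-0.0, 0.0, -1.0]]
ft_force: [0.2, 0.5, -0.1]
grip_width: 0.0511
```

Call:
play_rows(targets="0 0 0 0.08 0.6; 0 0 0 0.08 0.6; 0 0 0 0.08 0.6")

```text
time_s: 45.1
position: [0.5062, 0.3033, 0.1102]
tool_rot: [[0.992, 0.123, -0.0], [0.123, -0.992, -0.0], [-0.0, 0.0, -1.0]]
ft_force: [0.6, -0.4, -0.4]
grip_width: 0.0504
```

Run:
```python
from h import *
s=st()[0];im=eyes.get_image("wrist");redtilt(im,s);save(im,"w42");wrect(im,s,.4977,.2635,6.9,"red")
go(.507,.303,.051,6.9)
```

```text
t 45.10 p [0.5062 0.3033 0.1102] yaw 7.1 tilt 0.01 w 0.0504 F [ 0.6 -0.4 -0.4] q6 102
front normal [ 0.994 -0.004 -0.11 ] deg from horizontal 6.3 x range [0.0019 0.0106] z range [-0.006   0.0468]
red rect [array([-69.3,  10.4]), array([53.3, 49.5]), np.float64(79.9)] z 0.0175 std 0.0006
red rect [array([ 52.3, -25.1]), array([54.4, 53.8]), np.float64(89.9)] z 0.0175 std 0.0007
t 45.15 p [0.5061 0.3034 0.1102] yaw 7.1 tilt 0.01 w 0.0509 F [ 0.8  0.3 -1.3] q6 102
  delta 0.001 0.001 0.059 turn 0.003 rad (0 deg) rows>= 1.2
```

View pics/w42.png

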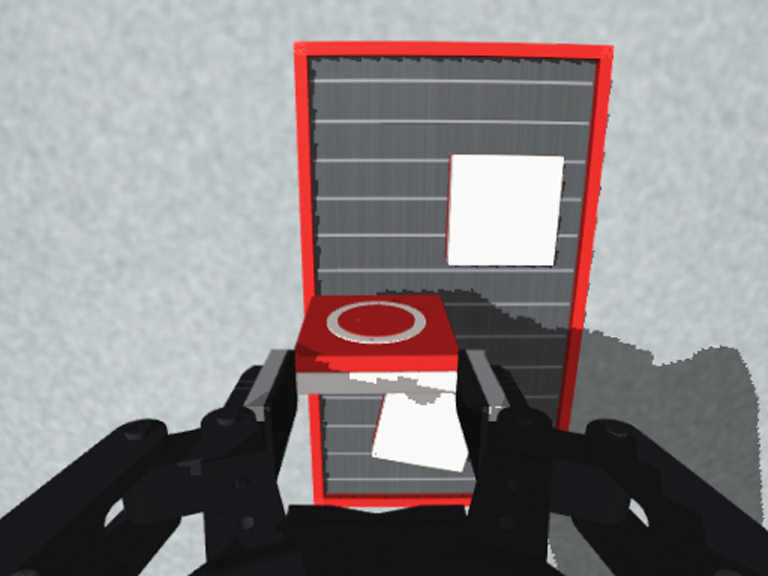

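Call:
play_rows(targets="0.001 0.001 0.035 0 0.6; 0.001 0.001 0.052 0 0.6; 0.001 0.001 0.057 0 0.6; 0.001 0.001 0.059 0 0.6; 0.001 0.001 0.059 0 0.6")

```text
time_s: 45.65
position: [0.5081, 0.3027, 0.0527]
tool_rot: [[0.992, 0.123, 0.003], [0.123, -0.992, 0.0], [0.003, 0.0, -1.0]]
ft_force: [-0.4, -2.3, 5.5]
grip_width: 0.0509
```

Call:
play_rows(targets="0 0 0 0 0.385; 0 0 0 0 0.37; 0 0 0 0 0.365; 0 0 0 0 0.34; 0 0 0 0 0.3")

```text
time_s: 46.15
position: [0.5067, 0.3029, 0.0511]
tool_rot: [[0.993, 0.122, -0.001], [0.122, -0.993, -0.0], [-0.001, -0.0, -1.0]]
ft_force: [-0.3, 0.1, 0.5]
grip_width: 0.0598
```

Run:
```python
from h import *
s=st()[0];im=eyes.get_image("wrist");redtilt(im,s);save(im,"w43")
s=st()[0];im=eyes.get_image("wrist");redtilt(im,s)
```

```text
t 46.15 p [0.5067 0.3029 0.0511] yaw 7.0 tilt 0.03 w 0.0598 F [-0.3  0.1  0.5] q6 102
front normal [0.792 0.341 0.507] deg from horizontal -30.5 x range [-0.0747  0.0111] z range [-0.0075  0.0457]
t 46.20 p [0.5067 0.3029 0.0511] yaw 7.0 tilt 0.03 w 0.0593 F [ 0.2  1.3 -0.3] q6 102
front normal [0.751 0.281 0.597] deg from horizontal -36.7 x range [-0.075   0.0127] z range [-0.0074  0.0464]
```

View pics/w43.png

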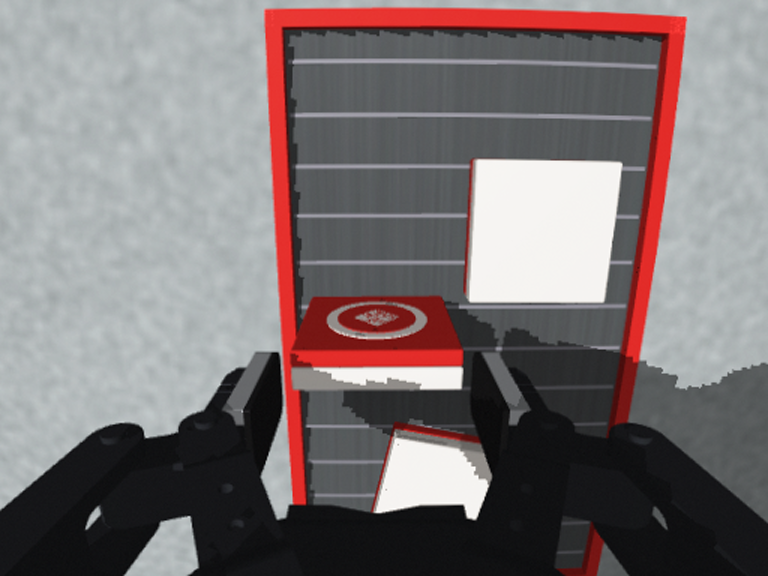

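Call:
play_rows(targets="0 0 -0.025 0 0.3; 0 0 -0.045 0 0.35; -0.025 0 -0.045 0 1; -0.045 0 -0.03 0 1; -0.045 0 -0.01 0 1", force=20)

```text
time_s: 46.75
position: [0.4604, 0.2975, 0.0619]
tool_rot: [[0.992, 0.122, 0.001], [0.122, -0.992, 0.0], [0.001, -0.0, -1.0]]
ft_force: [0.4, -0.5, -0.1]
grip_width: 0.0121
```

Run:
```python
from h import *
s=st()[0];im=eyes.get_image("wrist");save(im,"w44")
```

```text
t 46.75 p [0.4604 0.2975 0.0619] yaw 7.0 tilt 0.04 w 0.0121 F [ 0.4 -0.5 -0.1] q6 103
```

View pics/w44.png

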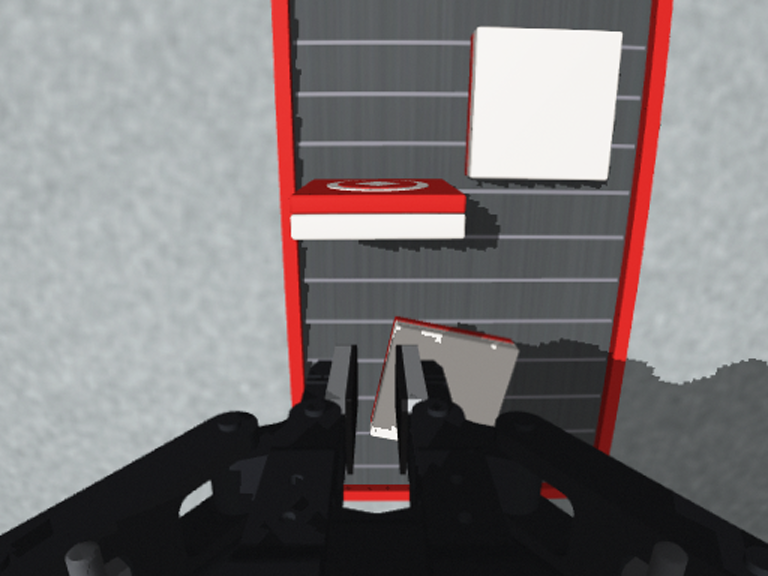

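Call:
play_rows(targets="0 0 0.012 0 1; 0.01 0 0.012 0 1; 0.022 0 0.012 0 1; 0.031 0 0.012 0 1; 0.039 0 0.012 0 1")

```text
time_s: 47.3
position: [0.5023, 0.3022, 0.0497]
tool_rot: [[0.993, 0.121, 0.001], [0.121, -0.993, 0.0], [0.001, -0.0, -1.0]]
ft_force: [-0.7, 0.2, 0.5]
grip_width: -0.0002
```

Call:
play_rows(targets="0.007 0 0 0 1; 0.013 0 0 0 1; 0.013 0 0 0 1; 0.013 0 -0.03 0 1; 0.013 0 -0.055 0 1")

```text
time_s: 47.8
position: [0.5134, 0.3036, 0.1049]
tool_rot: [[0.993, 0.122, -0.001], [0.122, -0.993, -0.0], [-0.001, 0.0, -1.0]]
ft_force: [-0.3, 1.0, -0.0]
grip_width: 0.0002
```

Run:
```python
from h import *
s=st()[0];im=eyes.get_image("wrist");save(im,"w45");wrect(im,s,.4977,.2635,6.9,"red")
go(.35,0.05,.25)
```

```text
t 47.80 p [0.5134 0.3036 0.1049] yaw 7.0 tilt 0.07 w 0.0002 F [-0.3  1.  -0. ] q6 102
red rect [array([-48.5,  -5.2]), array([31.7, 14.7]), np.float64(77.4)] z 0.0171 std 0.0012
red rect [array([51.4, 37.7]), array([54.5, 54.1]), np.float64(0.1)] z 0.0175 std 0.0007
red rect [array([ 52.4, -24.9]), array([54.4, 54.4]), np.float64(0.1)] z 0.0174 std 0.0008
t 47.85 p [0.5151 0.3044 0.1094] yaw 7.0 tilt 0.36 w -0.0000 F [1.6 1.5 4.3] q6 102
  delta -0.194 0.232 -0.142 turn 0.000 rad (0 deg) rows>= 6.7
```

View pics/w45.png

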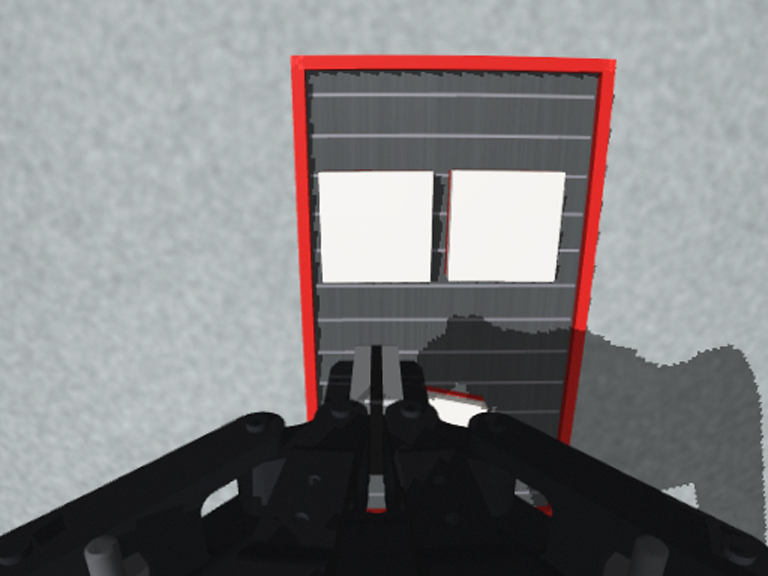

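Call:
play_rows(targets="-0.02 0.02 -0.04 0 1; -0.05 0.06 -0.08 0 1; -0.08 0.1 -0.12 0 1; -0.11 0.14 -0.14 0 1; -0.15 0.18 -0.14 0 1")

```text
time_s: 48.35
position: [0.4066, 0.1341, 0.2403]
tool_rot: [[0.992, 0.122, 0.004], [0.122, -0.992, 0.0], [0.004, 0.0, -1.0]]
ft_force: [1.3, -2.0, -0.6]
grip_width: -0.0002
```

Call:
play_rows(targets="-0.04 0.04 0 0 1; -0.044 0.052 0 0 1; -0.044 0.052 0 0 1; -0.044 0.052 0 0 1")

```text
time_s: 48.75
position: [0.3696, 0.0783, 0.2385]
tool_rot: [[0.993, 0.121, 0.001], [0.121, -0.993, 0.0], [0.001, -0.0, -1.0]]
ft_force: [0.4, 0.3, -0.3]
grip_width: -0.0
```

Run:
```python
from h import *
st()
im=eyes.get_image("top");save(im,"t50");wrect(im,None,.4977,.2635,6.9,"red");wrect(im,None,.4869,-.271,-10.2,"blue");show(segs(im))
im=eyes.get_image("scene");save(im,"s50")
```

```text
t 48.75 p [0.3696 0.0783 0.2385] yaw 6.9 tilt 0.04 w -0.0000 F [ 0.4  0.3 -0.3] q6 77
red rect [array([-66.9,   8.9]), array([55.3, 54.6]), np.float64(77.1)] z 0.0173 std 0.0016
red rect [array([52.4, 37.6]), array([54.4, 55.1]), np.float64(0.0)] z 0.0175 std 0.0016
red rect [array([ 52.8, -25.4]), array([53.8, 52.6]), np.float64(0.3)] z 0.0173 std 0.0016
blue rect [array([-76.5, -11.4]), array([55. , 52.5]), np.float64(89.1)] z 0.0172 std 0.0017
blue rect [array([-7.9, -5.8]), array([54.6, 53.9]), np.float64(0.5)] z 0.0172 std 0.0016
blue rect [array([61.2,  5. ]), array([53.4, 54. ]), np.float64(8.8)] z 0.0174 std 0.0016
red x 0.4976 y 0.2636 z 0.0082  262x153 ang 6.9 px [167. 231.]
blue x 0.4869 y -0.2711 z 0.0082  152x261 ang 79.8 px [376. 237.]
yel x 0.3534 y -0.0406 z 0.0150  52x30 ang 43.3 px [294. 292.]
yel x 0.7531 y 0.2969 z 0.0143  56x56 ang 73.6 px [160. 142.]
turq x 0.6841 y 0.4075 z 0.0144  55x55 ang 3.0 px [118. 168.]
```

View pics/t50.png

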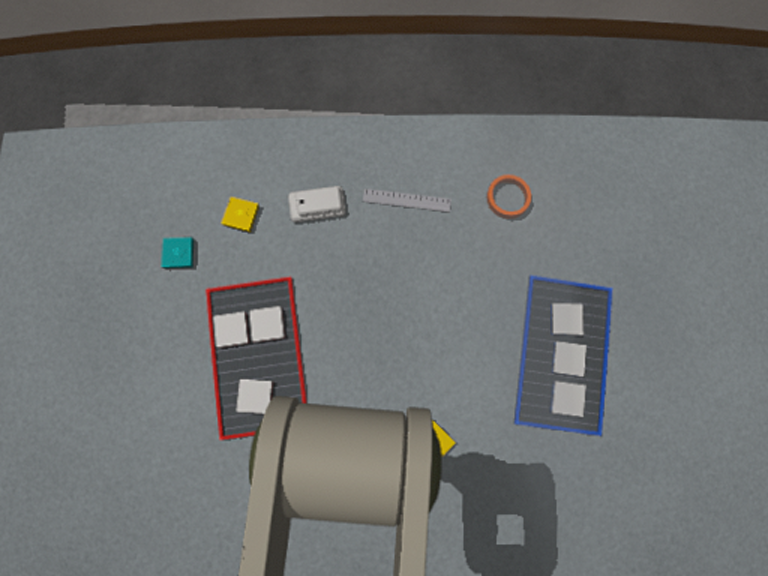

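View pics/s50.png

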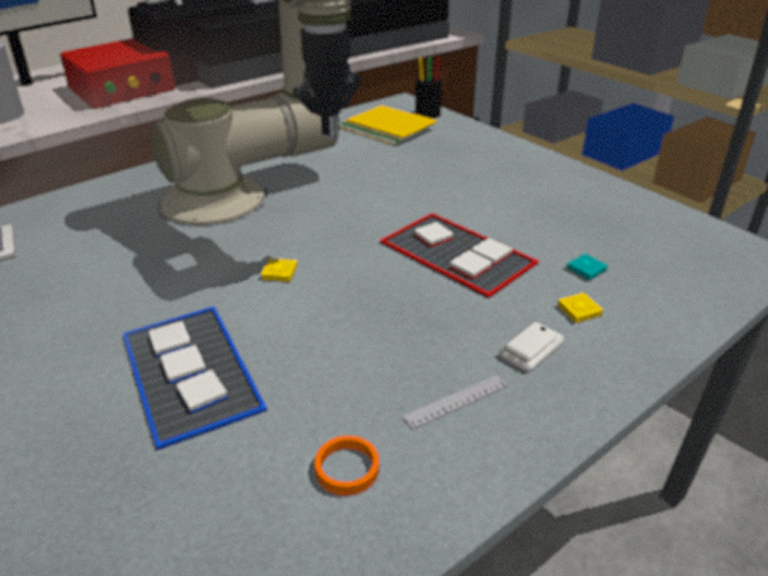

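Run:
```python
from h import *
print(env.close_job())
```

```text
the job is handed in; nothing more can be done
None
```

All six blanks present (three red, three blue) are face down, white back up, on the floor of the tray of their own colour. I handed the job in at about 49 s; no verdict is reported.

**How it was done:** I tipped the two standing blanks with the shut fingers. For the other four I:
- gripped each near one edge and lifted it;
- eased the grip until it swung to hang upright;
- stood it in its tray and pushed it over from the back.

**Last checks:** these are from the top camera, with the arm clear of everything. All tops are level at about 17 mm, which means single blanks on the tray floor.

| Tray | Blank centres along / across the tray (mm) | Limit (mm) |
|---|---|---|
| Red | (-67, 9), (52, 38), (53, -25) | ±105 / ±52 |
| Blue | (-77, -11), (-8, -6), (61, 5) | ±105 / ±52 |

The mouse, ruler and tape roll look unmoved in the last pictures compared with the first. I judged this by eye and did not measure it.

**What went wrong on the way:**
- **Dropped while swinging:** the second red blank slipped out three times and fell back face up. I re-gripped it from the other end with less overlap and finer easing. One blue blank also slipped but landed standing, so I re-gripped it there.
- **Moved after placing:** the first red blank in the red tray was later found about 30 mm from where I had left it, probably the announced knock. I set the last red blank beside it, with a gap of about 9 mm.
- **Camera disagreement:** the scene camera's positions differed from the top and wrist cameras by 3–5 mm, so I relied on the latter two.

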